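# Set the filled preserving jars on their cork mats

## Task

Set each of the four filled jars down on the cork mat cut to its shape and size: big round, small round, square and oblong. Each must end standing upright and centred on its own mat, wholly within the mat's outline, the square and the oblong jar turned so that their sides run parallel to the mat's. Set the glass down gently, never tipping or dropping a jar, leave the mug and the funnel where they are, and let go of everything.

Things in the scene. Friction and masses are not known exactly. Their poses are not given: they have to be found in the camera images.
- big_round_jar: glass jar of dark red preserve with a flat steel lid as wide as the jar, round, the larger of the two round ones: 64 mm in diameter (65 mm over the lid's trim), 98 mm tall, straight sides; loose, upright, 0.13 to 0.51 kg. Origin: centre of its underside, z up; the yaw means nothing. Can be gripped across its diameter in any direction.
- small_round_jar: glass jar of dark red preserve with a flat steel lid as wide as the jar, round, the smaller of the two round ones: 46 mm in diameter (47 mm over the lid's trim), 74 mm tall, straight sides; loose, upright, 0.13 to 0.51 kg. Origin: centre of its underside, z up; the yaw means nothing. Can be gripped across its diameter in any direction.
- square_jar: glass jar of dark red preserve with a narrower round steel lid, square: 58 mm by 58 mm, the straight glass sides 74 mm tall, then the lid, 50 mm across, 16 mm high; 90 mm tall in all; loose, upright, 0.13 to 0.51 kg. Origin: centre of its underside, z up; x and y are parallel to its sides (a quarter turn looks the same). Can be gripped across two facing glass sides, below the lid.
- long_jar: glass jar of dark red preserve with a flat rectangular steel lid as large as the jar, oblong: 96 mm long, 54 mm wide, 67 mm tall, straight sides; loose, upright, 0.13 to 0.51 kg. Origin: centre of its underside, z up; x along its length, y across its width (a half turn looks the same). Can be gripped across its 54 mm width, that is, with the fingers closing along its y.
- big_round_mat: flat cork mat, round, the larger of the two round ones: 84 mm in diameter, 6 mm thick, fixed flat on the counter. Origin: centre of its underside, so its top is 6 mm above; z up; the yaw means nothing. Its outline is the jar's base with a 10 mm margin all round (big round jar).
- small_round_mat: flat cork mat, round, the smaller of the two round ones: 66 mm in diameter, 6 mm thick, fixed flat on the counter. Origin: centre of its underside, so its top is 6 mm above; z up; the yaw means nothing. Its outline is the jar's base with a 10 mm margin all round (small round jar).
- square_mat: flat cork mat, square: 78 mm by 78 mm, 6 mm thick, fixed flat on the counter. Origin: centre of its underside, so its top is 6 mm above; z up; x and y are parallel to its sides (a quarter turn looks the same). Its outline is the jar's base with a 10 mm margin all round (square jar).
- long_mat: flat cork mat, oblong: 116 mm by 74 mm, 6 mm thick, fixed flat on the counter. Origin: centre of its underside, so its top is 6 mm above; z up; x along its length, y across its width (a half turn looks the same). Its outline is the jar's base with a 10 mm margin all round (oblong jar).
- mug: bystander, not to be disturbed: empty white ceramic mug, 72 mm in diameter, 80 mm tall, its handle reaching out to about 65 mm from the axis on its +y side; it stands among the jars and mats. Origin: centre of its underside, z up.
- funnel: bystander, not to be disturbed: steel canning funnel standing on its spout, 96 mm across its rim at the top, 54 mm at the foot, 68 mm tall; it stands at the far side, beyond the rest. Origin: centre of its underside, z up.
Mind the look-alikes: they are no part of the job. Leave any green or yellow look-alike of the big_round_mat alone.

How it is judged:
By the outcome, as a careful person would: the job done as asked, in the order asked, and still so for the second after the job is handed in, with the robot touching nothing.
It also fails if it takes over 125 s, if anything falls off the work surface, if the arm or the gripper's body presses on something with over 40 N, if the wrist force passes 120 N, or if a joint passes its speed limit or range.

## Robot

A 6-joint arm with a two-finger parallel gripper is mounted at the origin on the work surface. World frame = base frame: x ahead of the robot, y to its left, z up, the work surface at z = 0. Lengths are in m, angles in rad, forces in N, time in s.
With the tool pointing down it reaches from about 0.4 to 0.825 m from the base axis. Payload 7 kg.
Tool frame: the origin (TCP) lies midway between the tips of the shut fingers; the grasp point (between the pads) lies 19 mm behind it; y points along the fingers, z is the direction in which the jaws open and shut, and the axes are right-handed (so a half turn about y gives the same grasp; the last joint's range is limited). The gripper opens to 88 mm and grips with 3 to 60 N. Pads are 19 mm wide; open, the fingers measure 130 mm over their backs; the gripper's body (78 mm by 193 mm) begins 47 mm behind the grasp point.
Start: joints at [1.408, 0.359, 0.012, 0, -1.224, -0.288], TCP at [0.294, 0.608, 0.227] pointing down, gripper open.
Joint ranges: [-3.07, 3.07], [-1.43, 2.12], [-1.02, 1.25], [-3.03, 1.67], [-3.05, -0], [-3.03, 3.03]. Speed limits (rad/s): [2.39, 2.39, 3.01, 3.14, 3.14, 3.14].

## Interface

Orientations are given as [roll, pitch, yaw] about the fixed x, y, z axes, in that order (R = Rz(yaw) Ry(pitch) Rx(roll)).
In Python, from station import arm gives the robot as it stands.
- The arm moves only by the tool move_arm, never from a script. Its argument "deltas" is a list of rows, each an object with "dp": the shift along the tool's x, y, z in mm, a list of three; "rotation": the turn, a rotation vector about the tool's x, y, z in degrees, a list of three. A call has 1 to 5 rows; each row shifts and turns the pose as measured when the row begins, along the tool's axes as they then stand; what a row does not reach is not made up. A row lasts 1/12 s, in which the tool goes at most 41.7 mm and 7.16 degrees, less where a joint would pass 70% of its speed; a pose out of reach is approached as far as the arm can. A call is refused whole if a number of a shift passes 41.7 or a number of a turn 7.16, either way. A call with a gripper value outside its range is refused whole. "jaw" is the closure in counts, from 0 (fully open) to 255 (shut), set as the call begins (left out, the last holds). The fingers move at their own pace and stop on an object; "squeeze" is the grip in N (left out, the last holds). Time passes only in rows, so rows that do not move let the fingers close. It gives the time, the measured TCP pose, the force and the opening at its end, in the units of the state.
- arm.get_state(): the state, without advancing time (a new reading comes with each control period).
- arm.grab_frame(name): name is "scene" or "top" or "wrist"; returns a dict with "pixels" (420x560x3 uint8, red, green, blue), "z_map" (420x560 float32, m along the optical axis (not along the pixel's ray), 0 where there is no reading), "fx", "fy", "cx", "cy" (pixels), "k1" (the pictures are not rectified: a ray, as slopes to the right and down, at radius r is drawn at 1 + k1 r^2 times it, then the intrinsics apply), "cam_to_world" (4x4, takes a point from camera to world coordinates); the wrist camera has in their place "mount" (4x4, takes a point from camera to tool coordinates, whose origin is the TCP and whose axes are the tool frame's). Camera axes: x right, y down, z forward; pixel columns grow to the right and rows downward; lengths in m; the calibration is good to about 2 mm. A picture is of the moment at which its call begins: read the wrist's pose just before it.
- arm.job_done(): hands the job in, once; it reports no verdict.
The state is a dict: "t": time; "q": joint angles; "qd": joint speeds; "joint_efforts": joint torques, N m; "eef_pos": TCP position; "ee_rot": TCP orientation; "force": force on the tool from outside, world axes, zero at the start; "moment": the same for the moment, N m; "width": finger opening in m.
Only numpy, scipy, OpenCV 4.12 (cv2) and the standard library are available. Lean on these libraries where they do the work, as an engineer would, in place of code of your own. Each camera call takes 0.05 s, during which the arm holds its last target.

## Working session

There is one attempt and no reset: what is moved stays moved. The work goes in short steps, Python scripts to look and compute and a tool call to move; the robot and the scene stay as the last step left them, time stands still between calls to the robot, and variables do not carry over. Pictures are saved under pics/ and viewed, and the job is handed in when it is done.

Besides the shell and the picture viewer there is one more tool, called after "Emit:" as name(argument=value, ...) on one line, values as JSON. move_arm: Moves the arm, as the interface text tells. Its arguments: {"type":"object","properties":{"deltas":{"type":"array","items":{"type":"object","properties":{"dp":{"type":"array","items":{"type":"number"}},"rotation":{"type":"array","items":{"type":"number"}}}}},"jaw":{"type":"number"},"squeeze":{"type":"number"}},"required":["deltas"]}

```bash
ls; mkdir -p pics; python3 - <<'E'
from station import arm
import cv2,numpy as np
s=arm.get_state(); print(s)
for n in("scene","top","wrist"):
    f=arm.grab_frame(n); cv2.imwrite(f"pics/{n}0.png",f["pixels"][:,:,::-1]); np.savez(f"{n}0.npz",**f)
    print(n,{k:v for k,v in f.items() if k not in("pixels","z_map")})
E
```

```text
pics
{'t': 0.0, 'q': array([ 1.40812774e+00,  3.59383678e-01,  1.10760287e-02, -3.63582595e-04,
       -1.22412810e+00, -2.88116927e-01]), 'qd': array([-8.52357430e-04,  5.06948516e-04, -1.46288159e-03, -2.29311773e-05,
        1.34338048e-03,  2.56657532e-05]), 'joint_efforts': array([ 8.55449780e-04, -5.82713163e+01,  2.93062466e+01,  6.99744925e+00,
        7.11334185e-03, -1.50826386e-04]), 'eef_pos': array([0.29387471, 0.60712035, 0.22562983]), 'ee_rot': array([-1.56912735e+00,  1.38179283e-04,  2.69068344e+00]), 'force': array([-0.12910875, -0.31534629,  0.04551015]), 'moment': array([-0.02185546,  0.01384092, -0.03342078]), 'width': 0.08798027637106154}
scene {'fx': 396.8733581894076, 'fy': 396.8733581894076, 'cx': 281.4788155465194, 'cy': 205.92823912174623, 'k1': -0.07489715001163022, 'cam_to_world': array([[-0.08085308,  0.8295024 , -0.55261972,  1.11854571],
       [ 0.99659698,  0.05835785, -0.05821355,  0.04526526],
       [-0.01603858, -0.55544589, -0.831398  ,  0.94913375],
       [ 0.        ,  0.        ,  0.        ,  1.        ]])}
top {'fx': 469.81380978278116, 'f
[... 151 characters left out ...]
,  0.0890867 ,  0.38173677],
       [-0.99986502,  0.01421385, -0.00824032, -0.01632171],
       [ 0.00694037, -0.08919739, -0.99598979,  1.37052624],
       [ 0.        ,  0.        ,  0.        ,  1.        ]])}
wrist {'fx': 371.2671479571958, 'fy': 371.2671479571958, 'cx': 281.1888607639951, 'cy': 204.88930875893254, 'k1': -0.07563545761909747, 'mount': array([[ 3.84027404e-05,  9.63207098e-01,  2.68760273e-01,
        -7.27995163e-02],
       [-2.19863458e-05, -2.68760273e-01,  9.63207099e-01,
        -1.57548079e-01],
       [ 9.99999999e-01, -4.28988484e-05,  1.08562734e-05,
        -6.76024271e-04],
       [ 0.00000000e+00,  0.00000000e+00,  0.00000000e+00,
         1.00000000e+00]])}
```

View pics/top0.png

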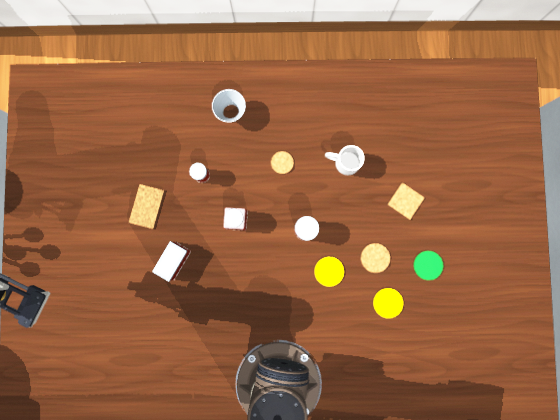

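View pics/scene0.png

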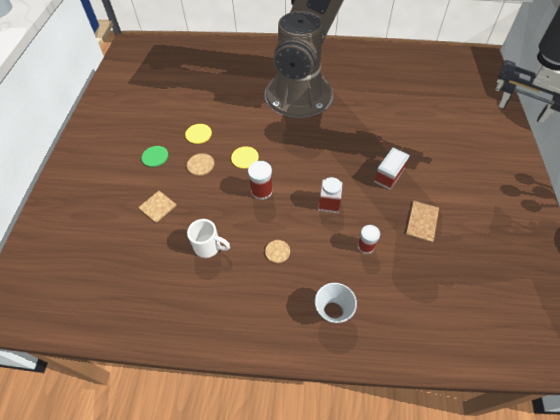

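View pics/wrist0.png

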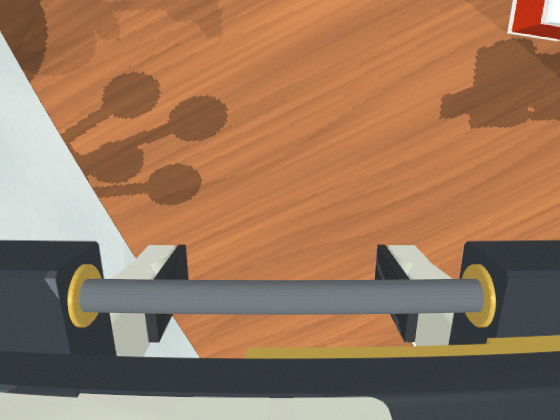

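The top view shows these jars: big round (307,228), small round (198,172), square (235,218), oblong (170,261). The cork mats are big round (375,258), small round (282,162), square (406,201) and oblong (147,207).
Look-alikes for the big mat: yellow (329,271), yellow (388,303), green (428,265). The cork one at (375,258) is the one I want. For the big jar, the small jar (198,172), the mug (349,159) and the funnel (229,105) could also be mistaken.

```bash
cat > h.py <<'E'
import numpy as np,cv2
def ray(f,u,v):
    x=(np.asarray(u,float)-f["cx"])/f["fx"]; y=(np.asarray(v,float)-f["cy"])/f["fy"]
    xd,yd=x.copy(),y.copy()
    for _ in range(20):
        s=1+f["k1"]*(x*x+y*y); x=xd/s; y=yd/s
    return np.stack([x,y,np.ones_like(x)],-1)
def plane(f,u,v,z,T=None):
    T=f["cam_to_world"] if T is None else T
    d=ray(f,u,v)@T[:3,:3].T; o=T[:3,3]
    k=(z-o[2])/d[...,2]
    return o+d*k[...,None]
def load(n):
    d=np.load(n); return {k:(d[k] if d[k].ndim else float(d[k])) for k in d.files}
E
python3 - <<'E'
from h import *
f=load("top0.npz"); im=f["pixels"]
c=cv2.resize(im[140:320,120:460],None,fx=2.3,fy=2.3,interpolation=cv2.INTER_CUBIC)
cv2.imwrite("pics/crop.png",c[:,:,::-1])
hsv=cv2.cvtColor(im,cv2.COLOR_RGB2HSV)
for (u,v) in [(307,228),(198,172),(235,218),(170,261),(375,258),(282,162),(406,201),(147,207),(349,159),(329,271),(380,300)]:
    print((u,v),hsv[v,u],im[v,u],f["z_map"][v,u])
E
```

```text
(307, 228) [  0   0 255] [255 255 255] 1.273642
(198, 172) [  0   0 255] [255 255 255] 1.3079609
(235, 218) [ 90   1 255] [254 255 255] 1.2773169
(170, 261) [  0   0 255] [255 255 255] 1.295701
(375, 258) [ 25  87 254] [254 240 167] 1.3612983
(282, 162) [ 26  79 255] [255 245 176] 1.3816615
(406, 201) [ 25  83 255] [255 242 172] 1.3734086
(147, 207) [ 21 113 248] [248 214 138] 1.3708297
(349, 159) [ 30   2 241] [241 241 239] 1.3835365
(329, 271) [ 30 255 255] [255 255   0] 1.3525338
(380, 300) [ 30 255 255] [255 255   0] 1.3472195
```

View pics/crop.png

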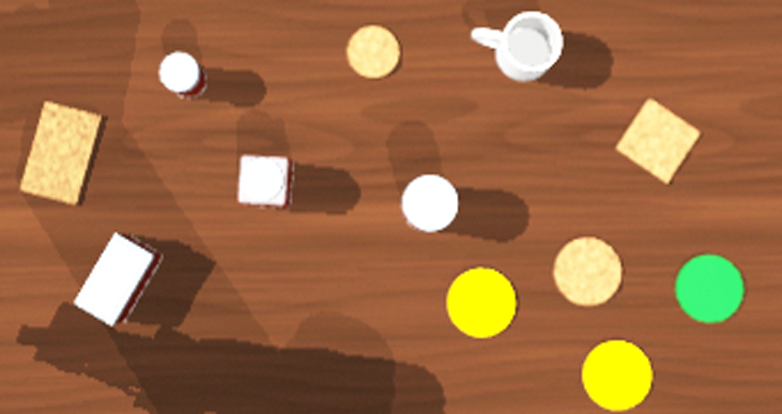

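The crop confirms it: the cork disc at (375,258) is the big mat, and the yellow and green discs are plainly look-alikes. Next I'll measure.

```bash
cat > meas.py <<'E'
from h import *
def masks(im):
    hsv=cv2.cvtColor(im,cv2.COLOR_RGB2HSV).astype(int)
    H,S,V=hsv[...,0],hsv[...,1],hsv[...,2]
    return dict(white=((S<40)&(V>200)).astype(np.uint8), cork=((H>14)&(H<29)&(S>50)&(S<175)&(V>185)).astype(np.uint8))
def comp(m,u,v):
    n,l,st,c=cv2.connectedComponentsWithStats(m)
    # nearest comp
    best=min(range(1,n),key=lambda i:np.hypot(*(c[i]-(u,v))) if st[i,4]>60 else 1e9)
    return (l==best).astype(np.uint8)
def describe(f,m,z,T=None,subpix=True):
    v,u=np.nonzero(m)
    P=plane(f,u,v,z,T)[:,:2]
    cs,_=cv2.findContours(m,cv2.RETR_EXTERNAL,cv2.CHAIN_APPROX_NONE)
    c=max(cs,key=cv2.contourArea)[:,0,:]
    Q=plane(f,c[:,0],c[:,1],z,T)[:,:2]
    r=cv2.minAreaRect((Q*1000).astype(np.float32))
    # area by local pixel scale
    a=plane(f,np.array([u.mean(),u.mean()+1,u.mean()]),np.array([v.mean(),v.mean(),v.mean()+1]),z,T)[:,:2]
    px=abs(np.linalg.det(np.stack([a[1]-a[0],a[2]-a[0]])))
    cov=np.cov((P-P.mean(0)).T); w,V=np.linalg.eigh(cov)
    return dict(c=P.mean(0).round(4),rect=np.round(np.r_[r[0],r[1],r[2]],1),area_mm2=round(len(u)*px*1e6),pca=round(float(np.degrees(np.arctan2(V[1,1],V[0,1]))),1),ax=np.round(np.sqrt(12*w)*1000,1))
ITEMS_TOP=[("bigjar","white",307,228,.098,3217+100),("smalljar","white",198,172,.074,1700),("sqjar","white",235,218,.08,58*58),("longjar","white",170,261,.067,96*54),
 ("bigmat","cork",375,258,.006,5542),("smallmat","cork",282,162,.006,3421),("sqmat","cork",406,201,.006,6084),("longmat","cork",147,207,.006,116*74)]
ITEMS_SC=[("bigjar","white",260,172,.098,3300),("smalljar","white",370,234,.074,1700),("longjar","white",394,161,.067,96*54),("bigmat","cork",201,164,.006,5542),("smallmat","cork",278,251,.006,3421),("sqmat","cork",158,206,.006,6084),("longmat","cork",423,221,.006,8584)]
if __name__=="__main__":
  for n,it in(("top0.npz",ITEMS_TOP),("scene0.npz",ITEMS_SC)):
    f=load(n); M=masks(f["pixels"])
    for nm,k,u,v,z,A in it:
        m=comp(M[k],u,v); d=describe(f,m,z); vv,uu=np.nonzero(m)
        zz=f["z_map"][vv,uu]; p=ray(f,uu,vv)*zz[:,None]; T=f["cam_to_world"]; w=p@T[:3,:3].T+T[:3,3]
        print(n,nm,d,"exp",A,"depth",np.median(w,0).round(4))
E
python3 meas.py
```

```text
top0.npz bigjar {'c': array([ 0.438 , -0.0835]), 'rect': array([437.6, -83.5,  63.1,  63.4,  44.1]), 'area_mm2': 3445, 'pca': 171.0, 'ax': array([56.7, 58.1])} exp 3317 depth [ 0.4376 -0.0842  0.0996]
top0.npz smalljar {'c': array([0.6022, 0.2166]), 'rect': array([601.9, 217.6,  44.8,  45.1,  89.2]), 'area_mm2': 1793, 'pca': -172.1, 'ax': array([40.5, 42.5])} exp 1700 depth [0.602  0.217  0.0756]
top0.npz sqjar {'c': array([0.4688, 0.1149]), 'rect': array([468.8, 114.6,  55.1,  55.1,  89.2]), 'area_mm2': 3099, 'pca': 170.1, 'ax': array([54.9, 56. ])} exp 3364 depth [0.4679 0.1135 0.0893]
top0.npz longjar {'c': array([0.3533, 0.2961]), 'rect': array([353.5, 296. ,  54.7,  97.3,  59.3]), 'area_mm2': 5330, 'pca': 149.7, 'ax': array([54.8, 97.4])} exp 5184 depth [0.3534 0.2957 0.0681]
top0.npz bigmat {'c': array([ 0.3532, -0.2851]), 'rect': array([ 353.3, -285.1,   81.3,   83.8,   88.4]), 'area_mm2': 5793, 'pca': -179.7, 'ax': array([73.7, 75.2])} exp 5542 depth [ 0.354  -0.2848  0.0073]
top0.npz smallmat {'c': array([ 0.6364, -0.019 ]), 'rect': array([636.8, -19.9,  64.7,  65.6,  89.2])
[... 1233 characters left out ...]
531, 'pca': -141.1, 'ax': array([72. , 73.8])} exp 5542 depth [ 0.3527 -0.2852  0.0056]
scene0.npz smallmat {'c': array([ 0.6356, -0.0202]), 'rect': array([635.6, -19.9,  65.6,  61.6,   4.2]), 'area_mm2': 3380, 'pca': -174.3, 'ax': array([56.2, 57.7])} exp 3421 depth [ 0.6362 -0.0202  0.0071]
scene0.npz sqmat {'c': array([ 0.5166, -0.3804]), 'rect': array([ 515.7, -380.6,   80.3,   78.4,   55.7]), 'area_mm2': 6188, 'pca': 49.1, 'ax': array([77.7, 79.6])} exp 6084 depth [ 0.5174 -0.38    0.007 ]
scene0.npz longmat {'c': array([0.5127, 0.3774]), 'rect': array([511. , 377.7,  72.4, 115.1,  74.7]), 'area_mm2': 8184, 'pca': 164.0, 'ax': array([ 72.3, 114. ])} exp 8584 depth [0.5139 0.3767 0.0067]
```

```bash
cat > go.py <<'E'
import sys,numpy as np
from station import arm
from scipy.spatial.transform import Rotation as R
x,y,z,yaw=map(float,sys.argv[1:5])
s=arm.get_state(); Rc=R.from_euler("xyz",s["ee_rot"]); Rt=R.from_euler("xyz",[-np.pi/2,0,np.radians(yaw)])
dp=Rc.inv().apply(np.array([x,y,z])-s["eef_pos"])*1000
rv=(Rc.inv()*Rt).as_rotvec(degrees=True)
n=max(np.abs(dp).max()/41,np.abs(rv).max()/7.1)
print("t",round(s["t"],2),"pos",s["eef_pos"].round(4),"yaw",np.degrees(s["ee_rot"]).round(2),"F",s["force"].round(1),"w",round(s["width"],4),"q",s["q"].round(2))
print("dp",dp.round(1),"rv",rv.round(1),"rows",round(n,1),"per row(5)",(dp/5).round(1),(rv/5).round(2))
E
python3 go.py .44 .25 .24 120; python3 go.py .438 -.0837 .2 90
```

```text
t 0.15 pos [0.2939 0.6072 0.2259] yaw [-8.9930e+01  1.0000e-02  1.5417e+02] F [-0.3  0.  -0. ] w 0.0875 q [ 1.41  0.36  0.01 -0.   -1.22 -0.29]
dp [-287.1  -13.8  257.9] rv [-0.1 34.2 -0. ] rows 7.0 per row(5) [-57.4  -2.8  51.6] [-0.01  6.83 -0.01]
t 0.15 pos [0.2939 0.6072 0.2259] yaw [-8.9930e+01  1.0000e-02  1.5417e+02] F [-0.3  0.  -0. ] w 0.0875 q [ 1.41  0.36  0.01 -0.   -1.22 -0.29]
dp [-430.7   26.6  559.1] rv [-0.1 64.2 -0. ] rows 13.6 per row(5) [-86.1   5.3 111.8] [-1.000e-02  1.283e+01 -1.000e-02]
```

Emit:
move_arm(deltas=[{"dp":[-30,0,26],"rotation":[0,3,0]},{"dp":[-30,0,27],"rotation":[0,3,0]},{"dp":[-29,0,28],"rotation":[0,3,0]},{"dp":[-28,0,29],"rotation":[0,3,0]},{"dp":[-26,0,31],"rotation":[0,3,0]}])

```text
t: 0.57
eef_pos: [0.3402, 0.4127, 0.2206]
ee_rot: [-1.564, 0.003, 2.426]
force: [0.7, 1.4, 0.9]
width: 0.0879
```

```bash
python3 go.py .44 .25 .24 120; python3 go.py .438 -.0837 .2 90
```

```text
t 0.57 pos [0.3402 0.4127 0.2206] yaw [-89.63   0.2  138.97] F [0.7 1.4 0.9] w 0.0879 q [ 1.25  0.14 -0.3   0.   -1.14 -0.39]
dp [-182.1  -18.4   57.4] rv [-0.3 19.  -0.3] rows 4.4 per row(5) [-36.4  -3.7  11.5] [-0.07  3.79 -0.05]
t 0.57 pos [0.3402 0.4127 0.2206] yaw [-89.63   0.2  138.97] F [0.7 1.4 0.9] w 0.0879 q [ 1.25  0.14 -0.3   0.   -1.14 -0.39]
dp [-399.5   24.   310.2] rv [-0.3 49.  -0.3] rows 9.7 per row(5) [-79.9   4.8  62. ] [-0.05  9.79 -0.07]
```

Emit:
move_arm(deltas=[{"dp":[-40,0,8],"rotation":[0,4,0]},{"dp":[-39,0,13],"rotation":[0,4,0]},{"dp":[-36,0,20],"rotation":[0,4,0]},{"dp":[-34,0,23],"rotation":[0,4,0]},{"dp":[-34,0,23],"rotation":[0,4,0]}])

```text
t: 0.98
eef_pos: [0.391, 0.2165, 0.2213]
ee_rot: [-1.565, 0.006, 2.062]
force: [0.7, -0.7, 1.0]
width: 0.0878
```

```bash
python3 go.py .438 -.0837 .2 90
```

```text
t 0.98 pos [0.391  0.2165 0.2213] yaw [-89.68   0.33 118.14] F [ 0.7 -0.7  1. ] w 0.0878 q [ 0.95 -0.02 -0.47  0.   -1.13 -0.46]
dp [-286.8   23.5  100.1] rv [-0.2 28.1 -0.4] rows 7.0 per row(5) [-57.4   4.7  20. ] [-0.05  5.63 -0.08]
```

Emit:
move_arm(deltas=[{"dp":[-40,4,8],"rotation":[0,5,0]},{"dp":[-40,4,10],"rotation":[0,5,0]},{"dp":[-40,4,11],"rotation":[0,5,0]},{"dp":[-39,3,13],"rotation":[0,5,0]},{"dp":[-38,3,14],"rotation":[0,5,0]}])

```text
t: 1.4
eef_pos: [0.3961, 0.0121, 0.2056]
ee_rot: [-1.571, 0.006, 1.607]
force: [0.7, -0.2, -0.1]
width: 0.0875
```

```bash
python3 go.py .438 -.0837 .2 90
```

```text
t 1.4 pos [0.3961 0.0121 0.2056] yaw [-90.02   0.32  92.05] F [ 0.7 -0.2 -0.1] w 0.0875 q [ 0.54 -0.11 -0.59  0.01 -1.09 -0.51]
dp [-97.2   6.1 -38.4] rv [ 0.   2.  -0.3] rows 2.4 per row(5) [-19.4   1.2  -7.7] [ 0.01  0.41 -0.06]
```

Emit:
move_arm(deltas=[{"dp":[-36,2,-14],"rotation":[0,1,0]},{"dp":[-36,2,-14],"rotation":[0,1,0]},{"dp":[-25,2,-11],"rotation":[0,0,0]},{"dp":[0,0,0],"rotation":[0,0,0]}])

```text
t: 1.73
eef_pos: [0.4334, -0.0945, 0.2003]
ee_rot: [-1.573, 0.004, 1.56]
force: [-1.2, -0.5, 0.0]
width: 0.0875
```

```bash
python3 go.py .438 -.0837 .2 90; cat > wr.py <<'E'
import sys
from h import *
from station import arm
from scipy.spatial.transform import Rotation as R
n=sys.argv[1]
s=arm.get_state(); f=arm.grab_frame("wrist")
T=np.eye(4); T[:3,:3]=R.from_euler("xyz",s["ee_rot"]).as_matrix(); T[:3,3]=s["eef_pos"]
f["cam_to_world"]=T@f["mount"]
np.savez(n+".npz",**f); cv2.imwrite(f"pics/{n}.png",f["pixels"][:,:,::-1])
E
python3 wr.py w1
```

```text
t 1.73 pos [ 0.4334 -0.0945  0.2003] yaw [-90.15   0.24  89.39] F [-1.2 -0.5  0. ] w 0.0875 q [ 0.24 -0.01 -0.52  0.01 -1.07 -0.25]
dp [10.9  0.3 -4.5] rv [ 0.2 -0.6 -0.2] rows 0.3 per row(5) [ 2.2  0.1 -0.9] [ 0.03 -0.12 -0.05]
```

View pics/w1.png

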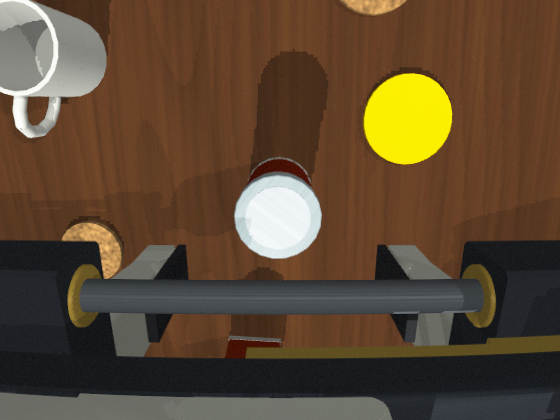

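The wrist view shows the big jar's lid centred near (278,215), between the fingers, with the yellow look-alike at (408,118) and the mug at top left. I'll cross-check the position from this view.

```bash
python3 - <<'E'
from h import *
f=load("w1.npz"); im=f["pixels"]; hsv=cv2.cvtColor(im,cv2.COLOR_RGB2HSV).astype(int)
m=((hsv[...,1]<60)&(hsv[...,2]>150)).astype(np.uint8); m[240:]*=1
n,l,st,c=cv2.connectedComponentsWithStats(m); k=l[215,278]; m=(l==k).astype(np.uint8); print(st[k])
cs,_=cv2.findContours(m,0,1); q=max(cs,key=cv2.contourArea)[:,0]
P=plane(f,q[:,0],q[:,1],.098)
print(cv2.minEnclosingCircle((P[:,:2]*1000).astype(np.float32)))
v,u=np.nonzero(m); w=ray(f,u,v)*f["z_map"][v,u][:,None]; T=f["cam_to_world"]; w=w@T[:3,:3].T+T[:3,3]; print(np.median(w,0))
E
```

```text
[ 235  175   87   84 5662]
((436.9864501953125, -84.43685150146484), 32.10322189331055)
[ 0.43690003 -0.08553682  0.09776328]
```

Emit:
move_arm(deltas=[{"dp":[10,5,-4],"rotation":[0,-0.6,0]},{"dp":[0,30,0],"rotation":[0,0,0]},{"dp":[0,30,0],"rotation":[0,0,0]},{"dp":[0,20,0],"rotation":[0,0,0]},{"dp":[0,0,0],"rotation":[0,0,0]}])

```text
t: 2.2
eef_pos: [0.4384, -0.0794, 0.1136]
ee_rot: [-1.579, 0.002, 1.571]
force: [-0.8, -0.3, -0.4]
width: 0.0874
```

```bash
python3 go.py .4373 -.0842 .043 90
```

```text
t 2.2 pos [ 0.4384 -0.0794  0.1136] yaw [-90.46   0.1   90.03] F [-0.8 -0.3 -0.4] w 0.0874 q [ 0.27  0.08 -0.64  0.01 -0.84 -0.27]
dp [-4.7 70.6  1.6] rv [ 0.5  0.  -0.1] rows 1.7 per row(5) [-0.9 14.1  0.3] [ 0.09  0.01 -0.02]
```

Emit:
move_arm(deltas=[{"dp":[-4.7,5,1.6],"rotation":[0.5,0,0]},{"dp":[0,0,0],"rotation":[0,0,0]}])

```text
t: 2.37
eef_pos: [0.4364, -0.0822, 0.1085]
ee_rot: [-1.568, 0.002, 1.576]
force: [0.5, -0.1, 1.1]
width: 0.0878
```

```bash
python3 go.py .4373 -.0842 .043 90
```

```text
t 2.37 pos [ 0.4364 -0.0822  0.1085] yaw [-89.82   0.14  90.29] F [ 0.5 -0.1  1.1] w 0.0878 q [ 0.26  0.1  -0.64  0.   -0.84 -0.26]
dp [-1.9 65.5 -1.1] rv [-0.2  0.3 -0.1] rows 1.6 per row(5) [-0.4 13.1 -0.2] [-0.04  0.06 -0.03]
```

Emit:
move_arm(deltas=[{"dp":[-1.5,20,-1],"rotation":[0,0.2,0]},{"dp":[0,20,0],"rotation":[0,0,0]},{"dp":[-0.5,17,0],"rotation":[0,0,0]},{"dp":[0,7,0],"rotation":[0,0,0]},{"dp":[0,0,0],"rotation":[0,0,0]}])

```text
t: 2.78
eef_pos: [0.4437, -0.0813, 0.0491]
ee_rot: [-1.58, 0.001, 1.577]
force: [0.1, 0.5, 0.5]
width: 0.0873
```

```bash
python3 go.py .4373 -.0842 .043 90
```

```text
t 2.78 pos [ 0.4437 -0.0813  0.0491] yaw [-9.052e+01  3.000e-02  9.036e+01] F [0.1 0.5 0.5] w 0.0873 q [ 0.26  0.19 -0.71  0.   -0.66 -0.26]
dp [-2.9  6.   6.5] rv [ 0.5  0.4 -0. ] rows 0.2 per row(5) [-0.6  1.2  1.3] [ 0.1   0.07 -0.01]
```

Emit:
move_arm(deltas=[{"dp":[-2.9,5,6.5],"rotation":[0.5,0.4,0]},{"dp":[0,0,0],"rotation":[0,0,0]}])

```text
t: 2.95
eef_pos: [0.4381, -0.0838, 0.0454]
ee_rot: [-1.572, 0.0, 1.571]
force: [-0.4, 0.1, 0.0]
width: 0.0877
```

```bash
python3 go.py .4373 -.0842 .043 90
```

```text
t 2.95 pos [ 0.4381 -0.0838  0.0454] yaw [-9.009e+01  1.000e-02  8.999e+01] F [-0.4  0.1  0. ] w 0.0877 q [ 0.26  0.2  -0.71  0.   -0.66 -0.26]
dp [-0.4  2.4  0.8] rv [ 0.1 -0.  -0. ] rows 0.1 per row(5) [-0.1  0.5  0.2] [ 0.02 -0.   -0.  ]
```

Aligned, so I'm closing the fingers.

Emit:
move_arm(deltas=[{"dp":[-0.4,2.4,0.8],"rotation":[0,0,0]},{"dp":[0,0,0],"rotation":[0,0,0]},{"dp":[0,0,0],"rotation":[0,0,0]},{"dp":[0,0,0],"rotation":[0,0,0]},{"dp":[0,0,0],"rotation":[0,0,0]}], jaw=120, squeeze=25)

```text
t: 3.37
eef_pos: [0.4385, -0.0841, 0.0455]
ee_rot: [-1.576, -0.001, 1.57]
force: [0.2, 1.1, -2.9]
width: 0.0635
```

Emit:
move_arm(deltas=[{"dp":[0,0,0],"rotation":[0,0,0]},{"dp":[0,0,0],"rotation":[0,0,0]},{"dp":[0,0,0],"rotation":[0,0,0]}])

```text
t: 3.62
eef_pos: [0.4382, -0.0841, 0.0455]
ee_rot: [-1.576, -0.001, 1.57]
force: [0.4, 0.2, -1.0]
width: 0.0638
```

```bash
python3 go.py .4373 -.0842 .043 90;python3 go.py .3532 -.2851 .15 90
```

```text
t 3.62 pos [ 0.4382 -0.0841  0.0455] yaw [-9.031e+01 -5.000e-02  8.995e+01] F [ 0.4  0.2 -1. ] w 0.0638 q [ 0.26  0.19 -0.72  0.   -0.66 -0.26]
dp [-0.1  2.5  0.9] rv [ 0.3 -0.   0. ] rows 0.1 per row(5) [-0.   0.5  0.2] [ 0.06 -0.01  0.01]
t 3.62 pos [ 0.4382 -0.0841  0.0455] yaw [-9.031e+01 -5.000e-02  8.995e+01] F [ 0.4  0.2 -1. ] w 0.0638 q [ 0.26  0.19 -0.72  0.   -0.66 -0.26]
dp [-200.9 -105.2   84.3] rv [ 0.3 -0.   0. ] rows 4.9 per row(5) [-40.2 -21.   16.9] [ 0.06 -0.01  0.01]
```

Emit:
move_arm(deltas=[{"dp":[0,-6,0],"rotation":[0,0,0]},{"dp":[0,-20,0],"rotation":[0,0,0]},{"dp":[0,-30,0],"rotation":[0,0,0]},{"dp":[0,-25,0],"rotation":[0,0,0]},{"dp":[0,0,0],"rotation":[0,0,0]}])

```text
t: 4.03
eef_pos: [0.4352, -0.0848, 0.1286]
ee_rot: [-1.568, 0.001, 1.57]
force: [1.5, -0.1, -2.9]
width: 0.0635
```

```bash
python3 go.py .3532 -.2851 .12 90
```

```text
t 4.03 pos [ 0.4352 -0.0848  0.1286] yaw [-8.985e+01  6.000e-02  8.993e+01] F [ 1.5 -0.1 -2.9] w 0.0635 q [ 0.26  0.07 -0.61  0.   -0.89 -0.26]
dp [-200.4    9.    81.7] rv [-0.1 -0.1 -0.1] rows 4.9 per row(5) [-40.1   1.8  16.3] [-0.03 -0.01 -0.01]
```

Emit:
move_arm(deltas=[{"dp":[-15,0,6],"rotation":[0,0,0]},{"dp":[-28,0,12],"rotation":[0,0,0]},{"dp":[-34,0,14],"rotation":[0,0,0]},{"dp":[-34,0,14],"rotation":[0,0,0]},{"dp":[-34,0,14],"rotation":[0,0,0]}])

```text
t: 4.45
eef_pos: [0.3772, -0.2293, 0.1308]
ee_rot: [-1.576, -0.001, 1.58]
force: [0.7, 0.3, -2.9]
width: 0.0638
```

```bash
python3 go.py .3532 -.2851 .12 90
```

```text
t 4.45 pos [ 0.3772 -0.2293  0.1308] yaw [-9.032e+01 -7.000e-02  9.050e+01] F [ 0.7  0.3 -2.9] w 0.0638 q [-0.1   0.06 -0.62 -0.   -0.89  0.11]
dp [-55.6  10.6  24.5] rv [0.3 0.5 0.1] rows 1.4 per row(5) [-11.1   2.1   4.9] [0.06 0.1  0.01]
```

Emit:
move_arm(deltas=[{"dp":[-22,5,10],"rotation":[0.1,0.3,0]},{"dp":[-18,5,8],"rotation":[0,0.2,0]},{"dp":[-10,0,4],"rotation":[0,0,0]},{"dp":[0,0,0],"rotation":[0,0,0]}])

```text
t: 4.78
eef_pos: [0.3493, -0.2854, 0.1188]
ee_rot: [-1.572, -0.002, 1.564]
force: [0.0, 0.0, -3.9]
width: 0.0638
```

```bash
python3 go.py .3532 -.2851 .0515 90; python3 wr.py w2
```

```text
t 4.78 pos [ 0.3493 -0.2854  0.1188] yaw [-90.06  -0.14  89.63] F [ 0.   0.  -3.9] w 0.0638 q [-0.25  0.09 -0.61 -0.   -0.87  0.24]
dp [ 0.1 67.4 -3.8] rv [ 0.1 -0.4  0.1] rows 1.6 per row(5) [ 0.  13.5 -0.8] [ 0.01 -0.07  0.03]
```

View pics/w2.png

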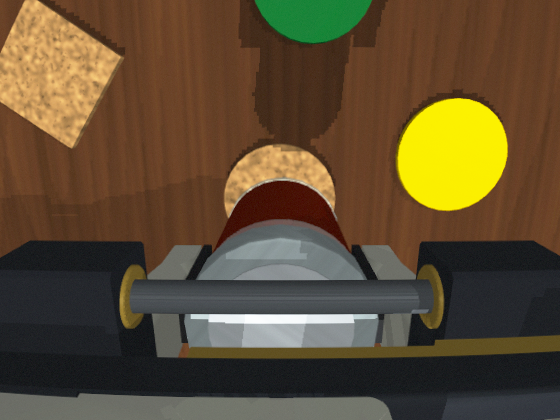

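The wrist view shows the jar held above the cork disc, whose visible arc runs (225,190) to (335,190). Yellow is at right and green at top, so this is the right mat. Lowering now.

Emit:
move_arm(deltas=[{"dp":[0,20,-3.8],"rotation":[0,-0.4,0]},{"dp":[0,20,0],"rotation":[0,0,0]},{"dp":[0,12,1],"rotation":[0,0,0]},{"dp":[0,4,1],"rotation":[0.2,0,0]},{"dp":[0,0,0],"rotation":[0,0,0]}])

```text
t: 5.25
eef_pos: [0.353, -0.2827, 0.0614]
ee_rot: [-1.571, -0.002, 1.572]
force: [0.3, -0.3, -2.8]
width: 0.0641
```

```bash
python3 go.py .3532 -.2852 .0515 90
```

```text
t 5.25 pos [ 0.353  -0.2827  0.0614] yaw [-89.98  -0.14  90.04] F [ 0.3 -0.3 -2.8] w 0.0641 q [-0.24  0.18 -0.68 -0.   -0.71  0.24]
dp [-2.5  9.9 -0.2] rv [-0.   0.   0.1] rows 0.2 per row(5) [-0.5  2.  -0. ] [-0.    0.01  0.03]
```

Emit:
move_arm(deltas=[{"dp":[-2.5,3.5,0],"rotation":[-0.2,0,0]},{"dp":[0,3,0],"rotation":[0,0,0]},{"dp":[0,0,0],"rotation":[0,0,0]}])

```text
t: 5.5
eef_pos: [0.3546, -0.2846, 0.0557]
ee_rot: [-1.576, -0.002, 1.574]
force: [-0.1, -0.4, -3.2]
width: 0.0642
```

```bash
python3 go.py .3532 -.2852 .0515 90
```

```text
t 5.5 pos [ 0.3546 -0.2846  0.0557] yaw [-90.29  -0.11  90.18] F [-0.1 -0.4 -3.2] w 0.0642 q [-0.24  0.19 -0.68 -0.   -0.69  0.25]
dp [-0.6  4.2  1.4] rv [0.3 0.2 0.1] rows 0.1 per row(5) [-0.1  0.8  0.3] [0.06 0.04 0.02]
```

Emit:
move_arm(deltas=[{"dp":[-0.6,2.5,1.4],"rotation":[0,0,0]},{"dp":[0,1.5,0],"rotation":[0,0,0]},{"dp":[0,0,0],"rotation":[0,0,0]}])

```text
t: 5.75
eef_pos: [0.3542, -0.2855, 0.0526]
ee_rot: [-1.578, -0.001, 1.574]
force: [-0.4, 0.2, -3.3]
width: 0.0635
```

```bash
python3 go.py .3532 -.2852 .0515 90
```

```text
t 5.75 pos [ 0.3542 -0.2855  0.0526] yaw [-9.044e+01 -6.000e-02  9.020e+01] F [-0.4  0.2 -3.3] w 0.0635 q [-0.25  0.19 -0.69 -0.   -0.68  0.25]
dp [0.3 1.1 1. ] rv [0.4 0.2 0.1] rows 0.1 per row(5) [0.1 0.2 0.2] [0.09 0.04 0.01]
```

Emit:
move_arm(deltas=[{"dp":[0.2,1.2,0.8],"rotation":[0.1,0,0]},{"dp":[0,0.5,0],"rotation":[0,0,0]},{"dp":[0,0,0],"rotation":[0,0,0]}])

```text
t: 6.0
eef_pos: [0.3536, -0.2855, 0.0516]
ee_rot: [-1.578, -0.001, 1.574]
force: [-0.5, 0.2, -3.6]
width: 0.0638
```

```bash
python3 go.py .3532 -.2852 .0515 90
```

```text
t 6.0 pos [ 0.3536 -0.2855  0.0516] yaw [-9.038e+01 -4.000e-02  9.019e+01] F [-0.5  0.2 -3.6] w 0.0638 q [-0.25  0.2  -0.69 -0.   -0.68  0.25]
dp [0.3 0.1 0.4] rv [0.4 0.2 0. ] rows 0.1 per row(5) [0.1 0.  0.1] [0.08 0.04 0.01]
```

Emit:
move_arm(deltas=[{"dp":[0,1,0],"rotation":[0,0,0]},{"dp":[0,0.5,0],"rotation":[0,0,0]},{"dp":[0,0,0],"rotation":[0,0,0]}])

```text
t: 6.25
eef_pos: [0.3538, -0.2856, 0.0516]
ee_rot: [-1.578, -0.0, 1.575]
force: [0.2, -0.4, -3.1]
width: 0.0637
```

Emit:
move_arm(deltas=[{"dp":[0,1.8,0],"rotation":[0,0,0]},{"dp":[0,1.3,0],"rotation":[0,0,0]}])

```text
t: 6.42
eef_pos: [0.354, -0.286, 0.0511]
ee_rot: [-1.578, 0.001, 1.576]
force: [-5.5, 10.4, 24.9]
width: 0.0637
```

Emit:
move_arm(deltas=[{"dp":[0,0,0],"rotation":[0,0,0]},{"dp":[0,0,0],"rotation":[0,0,0]}])

```text
t: 6.58
eef_pos: [0.3543, -0.2861, 0.0518]
ee_rot: [-1.579, 0.002, 1.576]
force: [0.6, 0.4, -3.5]
width: 0.0635
```

Emit:
move_arm(deltas=[{"dp":[0,1.2,0],"rotation":[0,0,0]},{"dp":[0,0.8,0],"rotation":[0,0,0]}])

```text
t: 6.75
eef_pos: [0.3546, -0.2864, 0.0511]
ee_rot: [-1.579, 0.002, 1.577]
force: [-5.6, 9.3, 24.0]
width: 0.064
```

Emit:
move_arm(deltas=[{"dp":[0,0.4,0],"rotation":[0,0,0]},{"dp":[0,0,0],"rotation":[0,0,0]},{"dp":[0,0,0],"rotation":[0,0,0]},{"dp":[0,0,0],"rotation":[0,0,0]}], jaw=0)

```text
t: 7.08
eef_pos: [0.3561, -0.287, 0.0512]
ee_rot: [-1.581, 0.003, 1.578]
force: [-0.2, -0.2, -0.2]
width: 0.0842
```

```bash
python3 go.py .3542 -.2855 .16 90
```

```text
t 7.08 pos [ 0.3561 -0.287   0.0512] yaw [-90.6   0.2  90.4] F [-0.2 -0.2 -0.2] w 0.0842 q [-0.24  0.2  -0.69  0.   -0.67  0.25]
dp [   1.1 -108.8    0.7] rv [ 0.6  0.4 -0.2] rows 2.7 per row(5) [  0.2 -21.8   0.1] [ 0.12  0.08 -0.04]
```

Emit:
move_arm(deltas=[{"dp":[1,-10,0.7],"rotation":[0.5,0.4,0]},{"dp":[0,-30,-1],"rotation":[0,0,0]},{"dp":[0,-38,0],"rotation":[0,0,0]},{"dp":[0,-38,0],"rotation":[0,0,0]},{"dp":[0,-20,0],"rotation":[0,0,0]}])

```text
t: 7.5
eef_pos: [0.3523, -0.2847, 0.1862]
ee_rot: [-1.558, -0.0, 1.569]
force: [0.8, -0.5, 0.3]
width: 0.0875
```

```bash
python3 go.py .6022 .2163 .18 90; python3 - <<'E'
from meas import *
from station import arm
for n,a,b in(("top",(374,256),(375,258)),("scene",(205,150),(205,160))):
    f=arm.grab_frame(n); cv2.imwrite(f"pics/{n}1.png",f["pixels"][:,:,::-1]); np.savez(n+"1.npz",**f)
    M=masks(f["pixels"]); m=comp(M["white"],*a); print(n,describe(f,m,.104))
E
```

```text
t 7.5 pos [ 0.3523 -0.2847  0.1862] yaw [-8.928e+01 -2.000e-02  8.991e+01] F [ 0.8 -0.5  0.3] w 0.0875 q [-0.24  0.03 -0.51  0.   -1.05  0.24]
dp [ 501.4    3.3 -249.2] rv [-0.7 -0.1  0. ] rows 12.2 per row(5) [100.3   0.7 -49.8] [-0.14 -0.02  0.01]
top {'c': array([ 0.3942, -0.2422]), 'rect': array([ 395.6, -241.8,   23.5,  152.8,   78.9]), 'area_mm2': 2378, 'pca': 166.9, 'ax': array([ 19.3, 140.1])}
scene {'c': array([ 0.3565, -0.2849]), 'rect': array([ 355.5, -286.2,   64.1,   61.2,   11.1]), 'area_mm2': 3468, 'pca': 51.2, 'ax': array([55.3, 60.6])}
```

View pics/scene1.png

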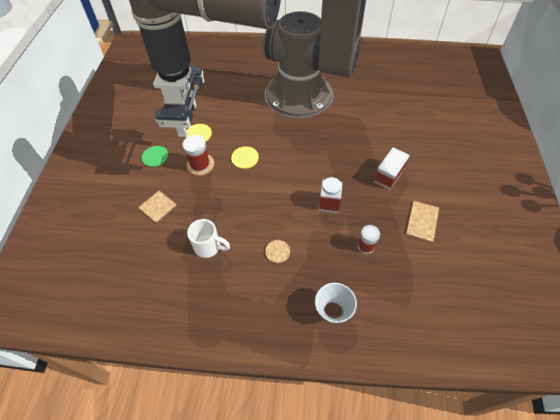

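The scene view shows the big jar standing on its mat at (198,155). It may be about 2 mm off in x, so I'll recheck once the arm is clear. On to the small jar.

Emit:
move_arm(deltas=[{"dp":[30,0,-15],"rotation":[-0.3,0,0]},{"dp":[35,0,-17],"rotation":[0,0,0]},{"dp":[36,0,-18],"rotation":[0,0,0]},{"dp":[36,0,-18],"rotation":[0,0,0]},{"dp":[36,0,-18],"rotation":[0,0,0]}])

```text
t: 8.02
eef_pos: [0.4399, -0.1118, 0.1851]
ee_rot: [-1.569, 0.0, 1.555]
force: [0.4, -1.0, -0.7]
width: 0.0876
```

Emit:
move_arm(deltas=[{"dp":[36,0,-18],"rotation":[0,0,0]},{"dp":[36,0,-18],"rotation":[0,0,0]},{"dp":[36,0,-18],"rotation":[0,0,0]},{"dp":[36,0,-18],"rotation":[0,0,0]},{"dp":[36,0,-18],"rotation":[0,0,0]}])

```text
t: 8.43
eef_pos: [0.533, 0.0752, 0.1818]
ee_rot: [-1.567, 0.001, 1.556]
force: [0.9, -1.2, 0.6]
width: 0.0876
```

```bash
python3 go.py .6022 .2163 .18 90
```

```text
t 8.43 pos [0.533  0.0752 0.1818] yaw [-8.979e+01  4.000e-02  8.914e+01] F [ 0.9 -1.2  0.6] w 0.0876 q [ 0.5   0.17 -0.35 -0.   -1.05 -0.52]
dp [142.2   1.5 -67.1] rv [-0.2 -0.9 -0. ] rows 3.5 per row(5) [ 28.4   0.3 -13.4] [-0.04 -0.17 -0.01]
```

Now re-measure the big jar against its mat, with the arm away.

```bash
python3 - <<'E'
from meas import *
from station import arm
f=arm.grab_frame("top"); cv2.imwrite("pics/top2.png",f["pixels"][:,:,::-1]); np.savez("top2.npz",**f)
M=masks(f["pixels"]); m=comp(M["white"],376,250); print(describe(f,m,.104))
f0=load("top0.npz"); print(describe(f0,comp(masks(f0["pixels"])["white"],307,228),.098))
f=arm.grab_frame("scene"); np.savez("scene2.npz",**f)
M=masks(f["pixels"]); print(describe(f,comp(M["white"],196,146),.104))
E
```

```text
{'c': array([ 0.3559, -0.2857]), 'rect': array([ 355.7, -285.4,   62.2,   61.3,   43.8]), 'area_mm2': 3208, 'pca': 82.8, 'ax': array([55.2, 55.7])}
{'c': array([ 0.438 , -0.0835]), 'rect': array([437.6, -83.5,  63.1,  63.4,  44.1]), 'area_mm2': 3445, 'pca': 171.0, 'ax': array([56.7, 58.1])}
{'c': array([ 0.3541, -0.286 ]), 'rect': array([ 353.9, -287.3,   51. ,   59.3,    3.4]), 'area_mm2': 2643, 'pca': 100.3, 'ax': array([49.7, 51.4])}
```

View pics/top2.png

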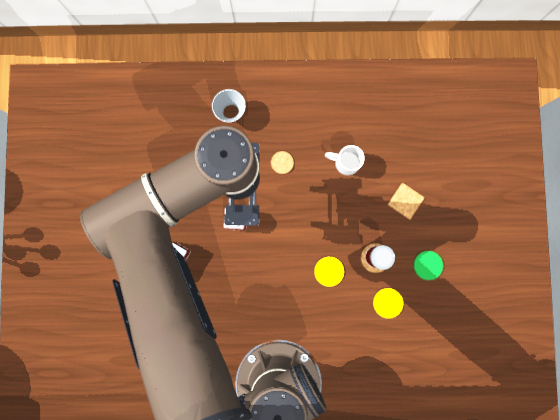

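The top view shows the big jar at (382,258) by parallax, standing on its mat. Its centre is about 2.5 mm off the mat centre in x, which is inside the 10 mm margin. The hand drifted as it opened, so I'll release more carefully from here on. Going to the small jar.

Emit:
move_arm(deltas=[{"dp":[36,0,-17],"rotation":[0,-0.4,0]},{"dp":[36,0,-17],"rotation":[0,-0.3,0]},{"dp":[36,0,-17],"rotation":[0,0,0]},{"dp":[25,0,-12],"rotation":[0,0,0]},{"dp":[0,0,0],"rotation":[0,0,0]}])

```text
t: 8.95
eef_pos: [0.5976, 0.2131, 0.1747]
ee_rot: [-1.561, 0.004, 1.572]
force: [1.0, 0.1, -0.7]
width: 0.0876
```

```bash
python3 go.py .6021 .2163 .1 90; python3 wr.py w3;  python3 - <<'E'
from h import *
f=load("w3.npz"); T=f["cam_to_world"]; p=np.array([.602,.2163,.074,1]); c=np.linalg.inv(T)@p; print(281+371*c[0]/c[2],205+371*c[1]/c[2])
E
```

```text
t 8.95 pos [0.5976 0.2131 0.1747] yaw [-89.46   0.23  90.08] F [ 1.   0.1 -0.7] w 0.0876 q [ 0.65  0.33 -0.14 -0.   -1.1  -0.65]
dp [ 3.5 74.7 -5.2] rv [-0.5  0.1 -0.2] rows 1.8 per row(5) [ 0.7 14.9 -1. ] [-0.11  0.02 -0.05]
274.545171957378 209.6147313559091
```

View pics/w3.png

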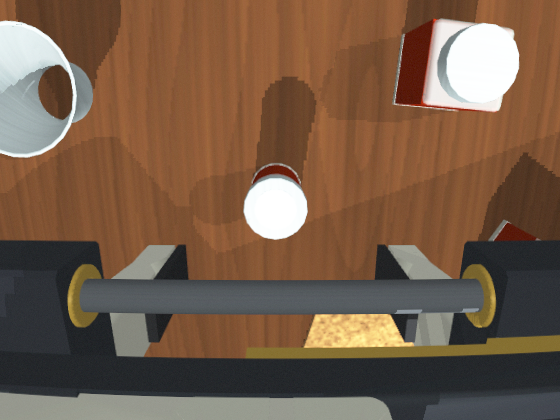

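The wrist view has the small lid at (275,207), and my estimate predicts (275,210), so they agree to about 1 mm. The square jar is at upper right and the funnel at the left edge, both clear.

Emit:
move_arm(deltas=[{"dp":[3,25,-5],"rotation":[-0.5,0,0]},{"dp":[0,30,1],"rotation":[0,0,0]},{"dp":[0,15,1],"rotation":[0.2,0,0]},{"dp":[0,0,0],"rotation":[0,0,0]}])

```text
t: 9.33
eef_pos: [0.5983, 0.2125, 0.1003]
ee_rot: [-1.565, 0.005, 1.572]
force: [-0.1, -0.5, -0.6]
width: 0.0873
```

```bash
python3 go.py .6021 .2168 .024 90; python3 - <<'E'
from h import *
f=load("w3.npz"); im=f["pixels"]; hsv=cv2.cvtColor(im,cv2.COLOR_RGB2HSV).astype(int)
m=((hsv[...,1]<60)&(hsv[...,2]>150)).astype(np.uint8)
n,l,st,c=cv2.connectedComponentsWithStats(m); k=l[207,275]; m=(l==k).astype(np.uint8); print(st[k])
cs,_=cv2.findContours(m,0,1); q=max(cs,key=cv2.contourArea)[:,0]
P=plane(f,q[:,0],q[:,1],.074)
print(cv2.minEnclosingCircle((P[:,:2]*1000).astype(np.float32)))
E
```

```text
t 9.33 pos [0.5983 0.2125 0.1003] yaw [-89.65   0.29  90.05] F [-0.1 -0.5 -0.6] w 0.0873 q [ 0.65  0.4  -0.23  0.   -0.94 -0.65]
dp [ 4.7 76.2 -4.3] rv [-0.3  0.1 -0.3] rows 1.9 per row(5) [ 0.9 15.2 -0.9] [-0.07  0.01 -0.06]
[ 243  178   65   62 3130]
((601.5189819335938, 215.42562866210938), 23.686155319213867)
```

Emit:
move_arm(deltas=[{"dp":[4,15,-4],"rotation":[-0.3,0,-0.2]},{"dp":[0,22,0],"rotation":[0,0,0]},{"dp":[0,22,0],"rotation":[0,0,0]},{"dp":[0,14,0],"rotation":[0,0,0]},{"dp":[0,0,0],"rotation":[0,0,0]}])

```text
t: 9.75
eef_pos: [0.6023, 0.2122, 0.0273]
ee_rot: [-1.571, 0.002, 1.569]
force: [-0.6, -0.4, -0.3]
width: 0.0873
```

```bash
python3 go.py .6020 .2162 .023 90
```

```text
t 9.75 pos [0.6023 0.2122 0.0273] yaw [-90.03   0.1   89.9 ] F [-0.6 -0.4 -0.3] w 0.0873 q [ 0.64  0.48 -0.3   0.   -0.79 -0.65]
dp [4.  4.3 0.3] rv [ 0.  -0.1 -0.1] rows 0.1 per row(5) [0.8 0.9 0.1] [ 0.01 -0.02 -0.02]
```

Emit:
move_arm(deltas=[{"dp":[4,4,0],"rotation":[0,0,0]},{"dp":[0.5,0,0],"rotation":[0,0,0]}])

```text
t: 9.92
eef_pos: [0.6026, 0.2157, 0.0244]
ee_rot: [-1.571, 0.002, 1.568]
force: [-0.3, -0.5, 0.3]
width: 0.0877
```

Emit:
move_arm(deltas=[{"dp":[0,0,0],"rotation":[0,0,0]},{"dp":[0,0,0],"rotation":[0,0,0]},{"dp":[0,0,0],"rotation":[0,0,0]},{"dp":[0,0,0],"rotation":[0,0,0]},{"dp":[0,0,0],"rotation":[0,0,0]}], jaw=170)

```text
t: 10.33
eef_pos: [0.6049, 0.2171, 0.0294]
ee_rot: [-1.577, -0.001, 1.569]
force: [-0.7, -0.5, -0.1]
width: 0.0599
```

Emit:
move_arm(deltas=[{"dp":[0,0,0],"rotation":[0,0,0]},{"dp":[0,0,0],"rotation":[0,0,0]},{"dp":[0,0,0],"rotation":[0,0,0]},{"dp":[0,0,0],"rotation":[0,0,0]}])

```text
t: 10.67
eef_pos: [0.6048, 0.2173, 0.0302]
ee_rot: [-1.578, -0.002, 1.569]
force: [-0.6, -0.5, 0.4]
width: 0.0453
```

```bash
python3 go.py .6020 .2162 .023 90
```

```text
t 10.67 pos [0.6048 0.2173 0.0302] yaw [-90.4   -0.11  89.88] F [-0.6 -0.5  0.4] w 0.0453 q [ 0.65  0.48 -0.29  0.   -0.79 -0.65]
dp [-1.1  7.1  2.8] rv [ 0.4 -0.1  0.1] rows 0.2 per row(5) [-0.2  1.4  0.6] [ 0.08 -0.02  0.02]
```

Emit:
move_arm(deltas=[{"dp":[0,0,0],"rotation":[0,0,0]},{"dp":[0,0,0],"rotation":[0,0,0]}])

```text
t: 10.83
eef_pos: [0.6048, 0.2173, 0.0302]
ee_rot: [-1.578, -0.002, 1.569]
force: [-0.6, -0.1, 0.2]
width: 0.0457
```

Emit:
move_arm(deltas=[{"dp":[0,-6,0],"rotation":[0,0,0]},{"dp":[0,-20,0],"rotation":[0,0,0]},{"dp":[0,-30,0],"rotation":[0,0,0]},{"dp":[0,-30,0],"rotation":[0,0,0]},{"dp":[0,-5,0],"rotation":[0,0,0]}])

```text
t: 11.25
eef_pos: [0.6016, 0.2152, 0.1208]
ee_rot: [-1.569, 0.004, 1.568]
force: [1.5, -0.3, -0.0]
width: 0.0452
```

```bash
python3 go.py .6362 -.0186 .11 90
```

```text
t 11.25 pos [0.6016 0.2152 0.1208] yaw [-89.91   0.22  89.84] F [ 1.5 -0.3 -0. ] w 0.0452 q [ 0.65  0.38 -0.21  0.   -0.98 -0.65]
dp [-233.7   11.7  -35.3] rv [-0.1 -0.2 -0.2] rows 5.7 per row(5) [-46.7   2.3  -7.1] [-0.02 -0.03 -0.04]
```

```bash
python3 wr.py w4
```

```text
(no output)
```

View pics/w4.png

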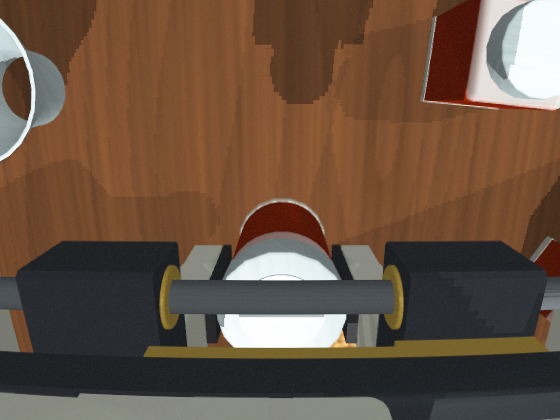

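The wrist view shows the small jar held upright between the pads. Carrying it to its mat.

Emit:
move_arm(deltas=[{"dp":[-15,0,-2],"rotation":[0,0,0]},{"dp":[-30,0,-5],"rotation":[0,0,0]},{"dp":[-36,0,-5],"rotation":[0,0,0]},{"dp":[-36,0,-6],"rotation":[0,0,0]},{"dp":[-36,0,-6],"rotation":[0,0,0]}])

```text
t: 11.72
eef_pos: [0.6232, 0.0623, 0.1173]
ee_rot: [-1.567, 0.002, 1.577]
force: [1.2, -0.4, -2.3]
width: 0.0456
```

```bash
python3 go.py .6362 -.0186 .11 90
```

```text
t 11.72 pos [0.6232 0.0623 0.1173] yaw [-89.76   0.12  90.35] F [ 1.2 -0.4 -2.3] w 0.0456 q [ 0.41  0.37 -0.24  0.   -0.97 -0.41]
dp [-81.    7.4 -12.5] rv [-0.2  0.4 -0.1] rows 2.0 per row(5) [-16.2   1.5  -2.5] [-0.05  0.07 -0.02]
```

Emit:
move_arm(deltas=[{"dp":[-32,4,-5],"rotation":[-0.2,0.2,0]},{"dp":[-25,4,-4],"rotation":[0,0,0]},{"dp":[-15,0,-3],"rotation":[0,0,0]},{"dp":[-4,0,0],"rotation":[0,0,0]},{"dp":[0,0,0],"rotation":[0,0,0]}])

```text
t: 12.13
eef_pos: [0.6308, -0.0279, 0.1026]
ee_rot: [-1.56, 0.004, 1.565]
force: [-0.8, 0.4, -1.3]
width: 0.0457
```

```bash
python3 go.py .6362 -.0186 .0362 90; python3 wr.py w5
```

```text
t 12.13 pos [ 0.6308 -0.0279  0.1026] yaw [-89.37   0.24  89.65] F [-0.8  0.4 -1.3] w 0.0457 q [ 0.27  0.4  -0.24  0.   -0.95 -0.27]
dp [ 9.6 66.3 -6. ] rv [-0.6 -0.3 -0.2] rows 1.6 per row(5) [ 1.9 13.3 -1.2] [-0.13 -0.07 -0.05]
```

View pics/w5.png

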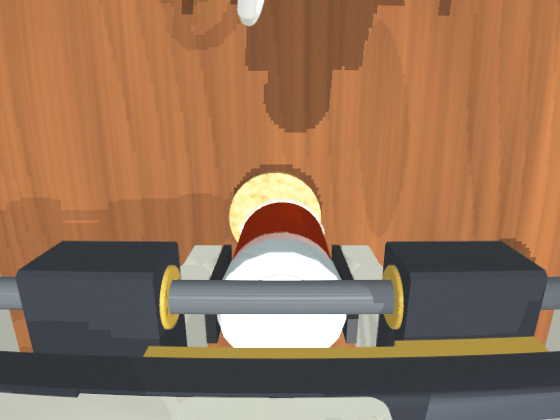

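The jar is above the small mat, centred at about (275,215), and the mug handle is well clear at the top edge. Lowering.

Emit:
move_arm(deltas=[{"dp":[6,10,-4],"rotation":[-0.6,-0.3,0]},{"dp":[3,18,-2],"rotation":[0,0,0]},{"dp":[0,18,0],"rotation":[0,0,0]},{"dp":[0,8,0],"rotation":[0,0,0]},{"dp":[0,0,0],"rotation":[0,0,0]}])

```text
t: 12.6
eef_pos: [0.6366, -0.0145, 0.0465]
ee_rot: [-1.572, 0.003, 1.574]
force: [0.2, 0.5, -0.2]
width: 0.046
```

```bash
python3 go.py .6362 -.0186 .0362 90
```

```text
t 12.6 pos [ 0.6366 -0.0145  0.0465] yaw [-90.05   0.19  90.16] F [ 0.2  0.5 -0.2] w 0.046 q [ 0.29  0.46 -0.29  0.   -0.82 -0.29]
dp [-4.1 10.3  0.4] rv [ 0.   0.2 -0.2] rows 0.3 per row(5) [-0.8  2.1  0.1] [ 0.01  0.03 -0.04]
```

Emit:
move_arm(deltas=[{"dp":[-4,5,0],"rotation":[-0.1,0,0]},{"dp":[0,4,0],"rotation":[0,0,0]},{"dp":[0,0,0],"rotation":[0,0,0]}])

```text
t: 12.85
eef_pos: [0.6369, -0.0172, 0.0376]
ee_rot: [-1.574, 0.004, 1.576]
force: [0.3, 0.4, -1.3]
width: 0.0457
```

```bash
python3 go.py .6362 -.0186 .0362 90
```

```text
t 12.85 pos [ 0.6369 -0.0172  0.0376] yaw [-90.18   0.2   90.32] F [ 0.3  0.4 -1.3] w 0.0457 q [ 0.28  0.47 -0.3   0.01 -0.8  -0.28]
dp [-1.4  1.4  0.7] rv [ 0.2  0.3 -0.2] rows 0.0 per row(5) [-0.3  0.3  0.1] [ 0.04  0.06 -0.04]
```

Emit:
move_arm(deltas=[{"dp":[-1.4,1.2,0.7],"rotation":[0,0,0]},{"dp":[0,0.6,0],"rotation":[0,0,0]}])

```text
t: 13.02
eef_pos: [0.6368, -0.0185, 0.0368]
ee_rot: [-1.575, 0.003, 1.577]
force: [-0.3, 0.6, -2.2]
width: 0.0456
```

Emit:
move_arm(deltas=[{"dp":[0,1.0,0.4],"rotation":[0,0,0]},{"dp":[0,0.8,0.3],"rotation":[0,0,0]}])

```text
t: 13.18
eef_pos: [0.6368, -0.0187, 0.0362]
ee_rot: [-1.577, 0.003, 1.577]
force: [-1.9, 0.2, 3.0]
width: 0.0458
```

Emit:
move_arm(deltas=[{"dp":[0,0.6,0.3],"rotation":[0,0,0]},{"dp":[0,0.3,0.3],"rotation":[0,0,0]},{"dp":[0,0,0.3],"rotation":[0,0,0]},{"dp":[0,0,0.3],"rotation":[0,0,0]},{"dp":[0,0,0],"rotation":[0,0,0]}], jaw=0)

```text
t: 13.6
eef_pos: [0.6368, -0.0187, 0.0369]
ee_rot: [-1.581, 0.003, 1.577]
force: [-0.4, -1.2, 0.5]
width: 0.0734
```

```bash
python3 go.py .6362 -.0186 .13 90
```

```text
t 13.6 pos [ 0.6368 -0.0187  0.0369] yaw [-90.57   0.15  90.33] F [-0.4 -1.2  0.5] w 0.0734 q [ 0.28  0.46 -0.3   0.01 -0.79 -0.28]
dp [ -0.1 -93.1  -0.3] rv [ 0.6  0.3 -0.1] rows 2.3 per row(5) [ -0.  -18.6  -0.1] [ 0.11  0.07 -0.03]
```

Emit:
move_arm(deltas=[{"dp":[0,-8,0],"rotation":[0.4,0,0]},{"dp":[0,-25,0],"rotation":[0,0,0]},{"dp":[0,-38,0],"rotation":[0,0,0]},{"dp":[0,-38,0],"rotation":[0,0,0]},{"dp":[0,-30,0],"rotation":[0,0,0]}])

```text
t: 14.02
eef_pos: [0.6312, -0.0193, 0.1716]
ee_rot: [-1.556, 0.006, 1.575]
force: [1.1, 0.8, 0.0]
width: 0.0878
```

```bash
python3 go.py .4688 .1149 .19 89
```

```text
t 14.02 pos [ 0.6312 -0.0193  0.1716] yaw [-89.17   0.33  90.26] F [1.1 0.8 0. ] w 0.0878 q [ 0.28  0.34 -0.15  0.   -1.1  -0.28]
dp [134.8 -16.9 162.1] rv [-0.8  1.3 -0.3] rows 4.0 per row(5) [27.  -3.4 32.4] [-0.17  0.25 -0.07]
```

Emit:
move_arm(deltas=[{"dp":[20,-4,28],"rotation":[-0.4,0.5,0]},{"dp":[25,-4,31],"rotation":[0,0.5,0]},{"dp":[25,-4,31],"rotation":[0,0.2,0]},{"dp":[25,-3,31],"rotation":[0,0,0]},{"dp":[20,0,22],"rotation":[0,0,0]}])

```text
t: 14.43
eef_pos: [0.4934, 0.0977, 0.1951]
ee_rot: [-1.579, 0.003, 1.546]
force: [0.0, 1.3, 0.6]
width: 0.0877
```

```bash
python3 go.py .4688 .1149 .19 89; python3 - <<'E'
from meas import *
from station import arm
f=arm.grab_frame("scene"); cv2.imwrite("pics/scene3.png",f["pixels"][:,:,::-1]); np.savez("scene3.npz",**f)
M=masks(f["pixels"]); print(describe(f,comp(M["white"],281,237),.080))
f0=load("scene0.npz"); print(describe(f0,comp(masks(f0["pixels"])["white"],370,234),.074))
E
```

```text
t 14.43 pos [0.4934 0.0977 0.1951] yaw [-90.49   0.16  88.61] F [0.  1.3 0.6] w 0.0877 q [ 0.59  0.09 -0.42  0.01 -1.06 -0.62]
dp [16.6  4.8 25. ] rv [ 0.5 -0.4 -0.2] rows 0.6 per row(5) [3.3 1.  5. ] [ 0.1  -0.08 -0.03]
{'c': array([ 0.6378, -0.0198]), 'rect': array([637.6, -20.3,  45.8,  42.7,   4.4]), 'area_mm2': 1762, 'pca': -147.2, 'ax': array([39.7, 42.7])}
{'c': array([0.6021, 0.2158]), 'rect': array([601.7, 216. ,  43.1,  44.6,  88.3]), 'area_mm2': 1680, 'pca': -155.1, 'ax': array([39.5, 40.9])}
```

View pics/scene3.png

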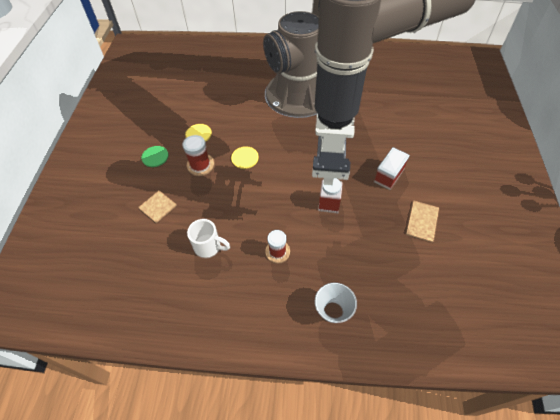

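The scene view shows the small jar on its mat at (277,246), about 2 mm off centre in x, well inside. Next is the square jar.

Emit:
move_arm(deltas=[{"dp":[8,0,18],"rotation":[0.3,0,0]},{"dp":[0,0,6],"rotation":[0,0,0]},{"dp":[0,0,0],"rotation":[0,0,0]}])

```text
t: 14.73
eef_pos: [0.4644, 0.1109, 0.1963]
ee_rot: [-1.576, -0.001, 1.553]
force: [0.1, -0.0, 0.3]
width: 0.0875
```

```bash
python3 go.py .4688 .1149 .12 89; python3 wr.py w6
```

```text
t 14.73 pos [0.4644 0.1109 0.1963] yaw [-9.030e+01 -4.000e-02  8.896e+01] F [ 0.1 -0.   0.3] w 0.0875 q [ 0.65  0.05 -0.46  0.   -1.06 -0.67]
dp [ 4.1 76.3 -4. ] rv [ 0.3 -0.   0. ] rows 1.9 per row(5) [ 0.8 15.3 -0.8] [ 0.06 -0.01  0.01]
```

View pics/w6.png

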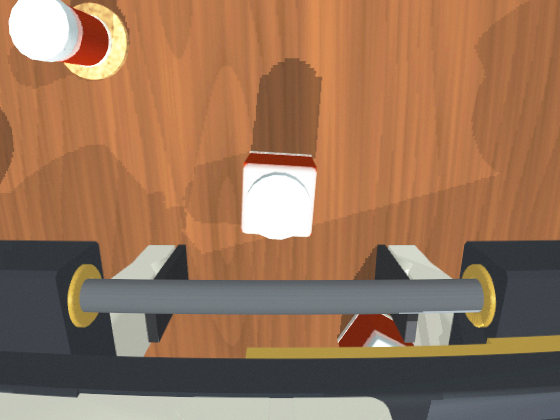

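The square jar's shoulder is a near-upright square at about (242–316, 167–237), tilted slightly. I'll fit its sides.

```bash
python3 - <<'E'
from h import *
f=load("w6.npz"); im=f["pixels"]; hsv=cv2.cvtColor(im,cv2.COLOR_RGB2HSV).astype(int)
m=((hsv[...,1]<70)&(hsv[...,2]>150)).astype(np.uint8)
n,l,st,c=cv2.connectedComponentsWithStats(m); k=l[205,278]; m=(l==k); print(st[k])
def line(pts):
    P=plane(f,pts[:,0],pts[:,1],.074)[:,:2]*1000
    vx,vy,x,y=cv2.fitLine(P.astype(np.float32),cv2.DIST_HUBER,0,.01,.01).ravel(); return np.degrees(np.arctan2(vy,vx))%180,x,y
rows=np.arange(178,228); L=np.array([[np.nonzero(m[r])[0].min()-.5,r] for r in rows if m[r].any()]);Rr=np.array([[np.nonzero(m[r])[0].max()+.5,r] for r in rows])
cols=np.arange(252,308); Tt=np.array([[c,np.nonzero(m[:,c])[0].min()-.5] for c in cols])
cb=np.r_[246:254,304:310]; B=np.array([[c,np.nonzero(m[:,c])[0].max()+.5] for c in cb])
for nm,p in (("L",L),("R",Rr),("T",Tt),("B",B)): print(nm,p[0],p[-1],np.round(line(p),1))
f0=load("top0.npz");c=f0["pixels"][200:236,218:254]; cv2.imwrite("pics/sqc.png",cv2.resize(c,None,fx=14,fy=14,interpolation=0)[:,:,::-1])
E
```

```text
[ 241  164   76   76 5058]
L [242.5 178. ] [240.5 227. ] [ 85.6 496.4 113.4]
R [315.5 178. ] [311.5 227. ] [ 85.5 440.5 115.7]
T [252.  163.5] [307.  167.5] [175.4 462.8  86.1]
B [246.  233.5] [309.  235.5] [175.8 473.5 141.8]
```

Emit:
move_arm(deltas=[{"dp":[3,15,-3],"rotation":[0.3,2,0]},{"dp":[0,25,0],"rotation":[0,1.5,0]},{"dp":[0,25,1],"rotation":[0.2,0,0]},{"dp":[0,12,1],"rotation":[0,0,0]},{"dp":[0,0,0],"rotation":[0,0,0]}])

```text
t: 15.2
eef_pos: [0.4717, 0.1134, 0.1185]
ee_rot: [-1.573, -0.004, 1.486]
force: [-0.9, -0.5, 0.2]
width: 0.0876
```

```bash
python3 go.py .4684 .1142 .033 85.5
```

```text
t 15.2 pos [0.4717 0.1134 0.1185] yaw [-90.13  -0.21  85.16] F [-0.9 -0.5  0.2] w 0.0876 q [ 0.64  0.15 -0.55 -0.   -0.87 -0.72]
dp [ 0.2 85.5  3.5] rv [ 0.1 -0.3  0.2] rows 2.1 per row(5) [ 0.  17.1  0.7] [ 0.03 -0.07  0.04]
```

Emit:
move_arm(deltas=[{"dp":[0,15,3],"rotation":[0.1,-0.3,0.2]},{"dp":[0,20,0],"rotation":[0,0,0]},{"dp":[0,20,1],"rotation":[0.2,0,0]},{"dp":[0,18,1],"rotation":[0,0,0]},{"dp":[0,5,0],"rotation":[0,0,0]}])

```text
t: 15.62
eef_pos: [0.4733, 0.1133, 0.0408]
ee_rot: [-1.573, -0.002, 1.49]
force: [-0.6, 0.1, 0.5]
width: 0.0877
```

```bash
python3 go.py .4684 .1142 .033 85.5
```

```text
t 15.62 pos [0.4733 0.1133 0.0408] yaw [-9.012e+01 -9.000e-02  8.535e+01] F [-0.6  0.1  0.5] w 0.0877 q [ 0.64  0.26 -0.63  0.   -0.68 -0.72]
dp [0.5 7.8 4.9] rv [ 0.1 -0.2  0.1] rows 0.2 per row(5) [0.1 1.6 1. ] [ 0.02 -0.03  0.02]
```

Emit:
move_arm(deltas=[{"dp":[0.5,5,5],"rotation":[0,-0.2,0]},{"dp":[0,2,1],"rotation":[0,0,0]},{"dp":[0,0,0],"rotation":[0,0,0]}])

```text
t: 15.87
eef_pos: [0.4686, 0.1139, 0.0338]
ee_rot: [-1.573, -0.0, 1.492]
force: [0.6, 1.3, -0.4]
width: 0.0876
```

```bash
python3 go.py .4684 .1142 .033 85.5
```

```text
t 15.87 pos [0.4686 0.1139 0.0338] yaw [-9.010e+01 -2.000e-02  8.551e+01] F [ 0.6  1.3 -0.4] w 0.0876 q [ 0.65  0.27 -0.65  0.   -0.65 -0.73]
dp [0.3 0.8 0.2] rv [0.1 0.  0. ] rows 0.0 per row(5) [0.1 0.2 0. ] [0.02 0.   0.  ]
```

Emit:
move_arm(deltas=[{"dp":[0,0.3,0.3],"rotation":[0,0,0]},{"dp":[0,0.3,0.3],"rotation":[0,0,0]},{"dp":[0,0.3,0.3],"rotation":[0,0,0]},{"dp":[0,0.3,0.2],"rotation":[0,0,0]},{"dp":[0,0.2,0],"rotation":[0,0,0]}], jaw=140)

```text
t: 16.28
eef_pos: [0.4695, 0.1154, 0.0358]
ee_rot: [-1.577, -0.004, 1.493]
force: [-0.4, 0.6, -0.8]
width: 0.0601
```

Emit:
move_arm(deltas=[{"dp":[0,0,0],"rotation":[0,0,0]},{"dp":[0,0,0],"rotation":[0,0,0]},{"dp":[0,0,0],"rotation":[0,0,0]},{"dp":[0,0,0],"rotation":[0,0,0]}])

```text
t: 16.62
eef_pos: [0.4691, 0.1153, 0.0358]
ee_rot: [-1.577, -0.004, 1.493]
force: [-0.4, 0.4, -1.0]
width: 0.0579
```

```bash
python3 go.py .4684 .1142 .033 85.5
```

```text
t 16.62 pos [0.4691 0.1153 0.0358] yaw [-90.37  -0.23  85.57] F [-0.4  0.4 -1. ] w 0.0579 q [ 0.65  0.26 -0.65  0.   -0.65 -0.73]
dp [-1.1  2.8  0.6] rv [0.4 0.1 0.2] rows 0.1 per row(5) [-0.2  0.6  0.1] [0.07 0.01 0.05]
```

Emit:
move_arm(deltas=[{"dp":[0,-6,0],"rotation":[0,0,0]},{"dp":[0,-20,0],"rotation":[0,0,0]},{"dp":[0,-35,0],"rotation":[0,0,0]},{"dp":[0,-35,0],"rotation":[0,0,0]},{"dp":[0,-35,0],"rotation":[0,0,0]}])

```text
t: 17.03
eef_pos: [0.4619, 0.1109, 0.1636]
ee_rot: [-1.56, 0.008, 1.491]
force: [0.5, 0.5, -3.0]
width: 0.0581
```

```bash
python3 go.py .517 -.38 .17 55.3
```

```text
t 17.03 pos [0.4619 0.1109 0.1636] yaw [-89.36   0.47  85.43] F [ 0.5  0.5 -3. ] w 0.0581 q [ 0.65  0.09 -0.5  -0.   -1.   -0.73]
dp [-485.    -3.4  -94. ] rv [-0.5 30.1 -0.6] rows 11.8 per row(5) [-97.   -0.7 -18.8] [-0.1   6.03 -0.13]
```

Emit:
move_arm(deltas=[{"dp":[-20,0,-4],"rotation":[-0.3,2,-0.3]},{"dp":[-30,0,-7],"rotation":[0,2,0]},{"dp":[-33,0,-9],"rotation":[0,2,0]},{"dp":[-33,0,-10],"rotation":[0,2,0]},{"dp":[-32,0,-12],"rotation":[0,2,0]}])

```text
t: 17.45
eef_pos: [0.485, -0.0398, 0.1756]
ee_rot: [-1.58, -0.009, 1.321]
force: [0.0, -1.0, -3.6]
width: 0.0576
```

Emit:
move_arm(deltas=[{"dp":[-32,0,-13],"rotation":[0,2,0]},{"dp":[-31,0,-14],"rotation":[0,2,0]},{"dp":[-31,0,-15],"rotation":[0,2,0]},{"dp":[-31,0,-16],"rotation":[0,2,0]},{"dp":[-30,0,-17],"rotation":[0,2,0]}])

```text
t: 17.87
eef_pos: [0.5045, -0.2188, 0.1762]
ee_rot: [-1.577, -0.012, 1.139]
force: [1.6, 0.8, -3.4]
width: 0.058
```

```bash
python3 go.py .517 -.38 .15 55.3
```

```text
t 17.87 pos [ 0.5045 -0.2188  0.1762] yaw [-90.37  -0.7   65.24] F [ 1.6  0.8 -3.4] w 0.058 q [-0.06  0.19 -0.34 -0.01 -1.03 -0.37]
dp [-141.4   25.   -78.8] rv [0.3 9.9 0.7] rows 3.4 per row(5) [-28.3   5.  -15.8] [0.06 1.99 0.15]
```

Emit:
move_arm(deltas=[{"dp":[-30,4,-17],"rotation":[0.1,2,0.3]},{"dp":[-30,4,-19],"rotation":[0,2,0.2]},{"dp":[-28,4,-20],"rotation":[0,2,0.2]},{"dp":[-22,4,-16],"rotation":[0,2,0]},{"dp":[-10,3,-8],"rotation":[0,1.5,0]}])

```text
t: 18.28
eef_pos: [0.5159, -0.3732, 0.1563]
ee_rot: [-1.572, -0.0, 0.96]
force: [0.9, 0.1, -3.1]
width: 0.0578
```

```bash
python3 go.py .517 -.38 .12 55.3
```

```text
t 18.28 pos [ 0.5159 -0.3732  0.1563] yaw [-90.09  -0.    55.01] F [ 0.9  0.1 -3.1] w 0.0578 q [-0.32  0.35 -0.17  0.   -1.05 -0.29]
dp [-4.9 36.3 -4.7] rv [ 0.1 -0.3  0. ] rows 0.9 per row(5) [-1.   7.3 -0.9] [ 0.02 -0.06  0.  ]
```

Emit:
move_arm(deltas=[{"dp":[-3,5,-3],"rotation":[0,-0.2,0]},{"dp":[0,0,0],"rotation":[0,0,0]}])

```text
t: 18.45
eef_pos: [0.515, -0.38, 0.149]
ee_rot: [-1.569, 0.001, 0.958]
force: [0.2, 0.0, -4.3]
width: 0.0579
```

```bash
python3 go.py .517 -.38 .12 55.3; python3 wr.py w7
```

```text
t 18.45 pos [ 0.515 -0.38   0.149] yaw [-8.988e+01  3.000e-02  5.491e+01] F [ 0.2  0.  -4.3] w 0.0579 q [-0.33  0.36 -0.17 -0.   -1.04 -0.28]
dp [ 1.2 29.  -1.6] rv [-0.1 -0.4 -0. ] rows 0.7 per row(5) [ 0.2  5.8 -0.3] [-0.02 -0.08 -0.01]
```

View pics/w7.png

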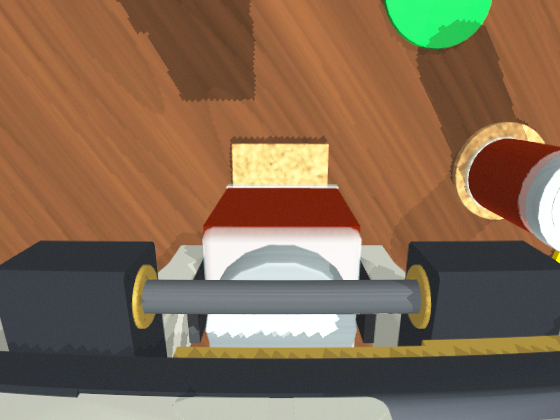

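The square mat shows behind the jar at (232–328, 142–185), its edges nearly parallel to the jar. I'll measure the visible edges.

```bash
python3 - <<'E'
from h import *
f=load("w7.npz"); im=f["pixels"]; hsv=cv2.cvtColor(im,cv2.COLOR_RGB2HSV).astype(int)
m=(hsv[...,2]>175)&(hsv[...,0]>14)&(hsv[...,0]<32)&(hsv[...,1]<190)
m=cv2.morphologyEx(m.astype(np.uint8),cv2.MORPH_CLOSE,np.ones((5,5)))
n,l,st,c=cv2.connectedComponentsWithStats(m); k=l[165,280]; m=(l==k); print(st[k])
def line(pts):
    P=plane(f,pts[:,0],pts[:,1],.006)[:,:2]*1000
    vx,vy,x,y=cv2.fitLine(P.astype(np.float32),cv2.DIST_HUBER,0,.01,.01).ravel(); return np.degrees(np.arctan2(vy,vx))%180,x,y
rows=np.arange(150,180)
L=np.array([[np.nonzero(m[r])[0].min()-.5,r] for r in rows]);R=np.array([[np.nonzero(m[r])[0].max()+.5,r] for r in rows])
T=np.array([[c,np.nonzero(m[:,c])[0].min()-.5] for c in range(240,322)])
for nm,p in(("L",L),("R",R),("T",T)): print(nm,p[0],p[-1],np.round(line(p),1))
a=np.radians(55.2); X=np.array([np.cos(a),np.sin(a)]); Z=np.array([-np.sin(a),np.cos(a)])
g=lambda p:np.array(line(p)[1:])
z=(g(L)@Z+g(R)@Z)/2; x=g(T)@X+39
print("width",g(L)@Z-g(R)@Z,"centre",X*x+Z*z)
E
```

```text
[ 227  143  112   45 4264]
L [231.5 150. ] [231.5 179. ] [  53.   535.3 -421.9]
R [328.5 150. ] [327.5 179. ] [  54.1  471.8 -375.2]
T [240.  143.5] [321.  143.5] [ 144.9  494.7 -413.6]
width -78.7460412770829 centre [ 515.90119189 -380.81238102]
```

Emit:
move_arm(deltas=[{"dp":[1,25,-1],"rotation":[0,0,0]},{"dp":[0,25,0],"rotation":[0,0,0]},{"dp":[0,25,0],"rotation":[0,0,0]},{"dp":[0,15,0],"rotation":[0,0,0]},{"dp":[0,0,0],"rotation":[0,0,0]}])

```text
t: 18.92
eef_pos: [0.5189, -0.3737, 0.0613]
ee_rot: [-1.575, -0.002, 0.967]
force: [0.3, 0.5, -3.2]
width: 0.0578
```

```bash
python3 go.py .5165 -.38 .0418 55.0
```

```text
t 18.92 pos [ 0.5189 -0.3737  0.0613] yaw [-9.024e+01 -9.000e-02  5.541e+01] F [ 0.3  0.5 -3.2] w 0.0578 q [-0.32  0.44 -0.27 -0.   -0.85 -0.28]
dp [-6.5 19.5 -1.5] rv [0.2 0.4 0.1] rows 0.5 per row(5) [-1.3  3.9 -0.3] [0.05 0.08 0.02]
```

Emit:
move_arm(deltas=[{"dp":[-6,8,-1.5],"rotation":[0.1,0.4,0]},{"dp":[0,8,0],"rotation":[0,0,0]},{"dp":[0,0,0],"rotation":[0,0,0]}])

```text
t: 19.17
eef_pos: [0.5181, -0.3775, 0.0468]
ee_rot: [-1.575, -0.002, 0.964]
force: [-0.2, 0.5, -2.7]
width: 0.0584
```

```bash
python3 go.py .5165 -.38 .0418 55.0
```

```text
t 19.17 pos [ 0.5181 -0.3775  0.0468] yaw [-90.23  -0.11  55.25] F [-0.2  0.5 -2.7] w 0.0584 q [-0.33  0.46 -0.28 -0.   -0.83 -0.28]
dp [-3.  5. -0.] rv [0.2 0.3 0.1] rows 0.1 per row(5) [-0.6  1.  -0. ] [0.05 0.05 0.02]
```

Emit:
move_arm(deltas=[{"dp":[-3,2.5,0],"rotation":[0,0.2,0]},{"dp":[0,2,0],"rotation":[0,0,0]},{"dp":[0,0,0],"rotation":[0,0,0]}])

```text
t: 19.42
eef_pos: [0.5177, -0.3805, 0.0442]
ee_rot: [-1.578, -0.003, 0.961]
force: [-0.2, -0.4, -2.7]
width: 0.0576
```

```bash
python3 go.py .5165 -.38 .0418 55.0
```

```text
t 19.42 pos [ 0.5177 -0.3805  0.0442] yaw [-90.43  -0.15  55.08] F [-0.2 -0.4 -2.7] w 0.0576 q [-0.33  0.46 -0.28 -0.   -0.82 -0.28]
dp [-0.3  2.4  1.3] rv [0.4 0.1 0.1] rows 0.1 per row(5) [-0.1  0.5  0.3] [0.09 0.02 0.03]
```

Emit:
move_arm(deltas=[{"dp":[0,1.8,1.3],"rotation":[0.1,0,0]},{"dp":[0,1,0.4],"rotation":[0,0,0]}])

```text
t: 19.58
eef_pos: [0.5168, -0.3801, 0.0424]
ee_rot: [-1.578, -0.003, 0.961]
force: [-0.8, 0.3, -2.9]
width: 0.0581
```

Emit:
move_arm(deltas=[{"dp":[0,1,0.2],"rotation":[0,0,0]},{"dp":[0,0.7,0.2],"rotation":[0,0,0]}])

```text
t: 19.75
eef_pos: [0.5168, -0.3802, 0.0418]
ee_rot: [-1.58, -0.003, 0.961]
force: [-1.3, 1.5, 5.8]
width: 0.0578
```

```bash
python3 go.py .5165 -.38 .0418 55.0
```

```text
t 19.75 pos [ 0.5168 -0.3802  0.0418] yaw [-90.5   -0.16  55.07] F [-1.3  1.5  5.8] w 0.0578 q [-0.33  0.47 -0.29 -0.   -0.81 -0.28]
dp [-0.1  0.   0.4] rv [0.5 0.1 0.2] rows 0.1 per row(5) [-0.   0.   0.1] [0.1  0.01 0.03]
```

Touching lightly, so release.

Emit:
move_arm(deltas=[{"dp":[0,0.6,0.3],"rotation":[0,0,0]},{"dp":[0,0.3,0.3],"rotation":[0,0,0]},{"dp":[0,0,0.3],"rotation":[0,0,0]},{"dp":[0,0,0.3],"rotation":[0,0,0]},{"dp":[0,0,0],"rotation":[0,0,0]}], jaw=0)

```text
t: 20.17
eef_pos: [0.5174, -0.3803, 0.0424]
ee_rot: [-1.584, -0.003, 0.962]
force: [-0.4, -0.4, 0.7]
width: 0.0845
```

Emit:
move_arm(deltas=[{"dp":[0,-6,0],"rotation":[0.3,0,0]},{"dp":[0,-25,0],"rotation":[0,0,0]},{"dp":[0,-38,0],"rotation":[0,0,0]},{"dp":[0,-38,0],"rotation":[0,0,0]},{"dp":[0,-35,0],"rotation":[0,0,0]}])

```text
t: 20.58
eef_pos: [0.5113, -0.3779, 0.1808]
ee_rot: [-1.559, 0.0, 0.961]
force: [0.4, -0.0, -0.7]
width: 0.0873
```

```bash
python3 go.py .48 -.1 .19 100; python3 wr.py w8
```

```text
t 20.58 pos [ 0.5113 -0.3779  0.1808] yaw [-8.933e+01  1.000e-02  5.505e+01] F [ 0.4 -0.  -0.7] w 0.0873 q [-0.33  0.33 -0.13 -0.   -1.12 -0.28]
dp [209.8  -7.1 185. ] rv [ -0.6 -45.    0.3] rows 6.3 per row(5) [42.  -1.4 37. ] [-0.13 -8.99  0.05]
```

View pics/w8.png

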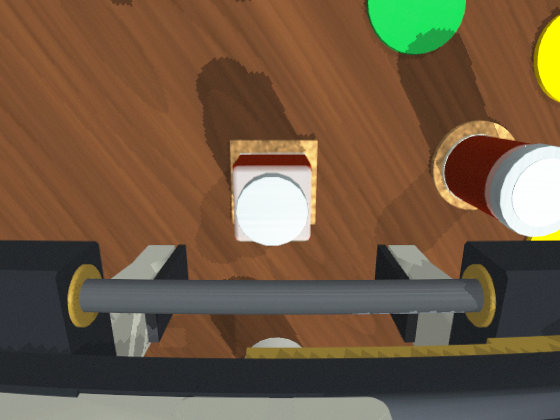

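The square jar stands on its mat at (272,190), edges parallel. On to the oblong jar.

Emit:
move_arm(deltas=[{"dp":[20,-2,22],"rotation":[-0.3,-5,0]},{"dp":[26,-2,25],"rotation":[0,-5,0]},{"dp":[28,-1,22],"rotation":[0,-5,0]},{"dp":[30,0,20],"rotation":[0,-5,0]},{"dp":[32,0,17],"rotation":[0,-5,0]}])

```text
t: 21.05
eef_pos: [0.4763, -0.213, 0.1997]
ee_rot: [-1.587, 0.005, 1.407]
force: [0.6, 0.9, 0.7]
width: 0.0877
```

Emit:
move_arm(deltas=[{"dp":[33,0,14],"rotation":[0,-5,0]},{"dp":[34,0,11],"rotation":[0,-5,0]},{"dp":[35,0,8],"rotation":[0,-5,0]},{"dp":[36,0,5],"rotation":[0,-5,0]},{"dp":[36,0,2],"rotation":[0,-5,0]}])

```text
t: 21.47
eef_pos: [0.4297, -0.0318, 0.2002]
ee_rot: [-1.588, 0.012, 1.864]
force: [0.3, 0.8, 0.3]
width: 0.0875
```

```bash
python3 go.py .354 .2957 .18 149.6
```

```text
t 21.47 pos [ 0.4297 -0.0318  0.2002] yaw [-90.97   0.68 106.81] F [0.3 0.8 0.3] w 0.0875 q [ 0.4  -0.05 -0.55  0.02 -1.05 -0.11]
dp [335.6  16.6 -22. ] rv [  0.7 -42.8  -1. ] rows 8.2 per row(5) [67.1  3.3 -4.4] [ 0.13 -8.56 -0.2 ]
```

Emit:
move_arm(deltas=[{"dp":[36,2,0],"rotation":[0.3,-4.5,-0.5]},{"dp":[36,2,-4],"rotation":[0.2,-4.5,-0.3]},{"dp":[36,2,-7],"rotation":[0,-4.5,0]},{"dp":[34,2,-10],"rotation":[0,-4.5,0]},{"dp":[33,2,-13],"rotation":[0,-4.5,0]}])

```text
t: 21.88
eef_pos: [0.3787, 0.1497, 0.1935]
ee_rot: [-1.586, 0.001, 2.278]
force: [1.6, -0.1, -0.1]
width: 0.088
```

```bash
python3 go.py .354 .2957 .18 149.6
```

```text
t 21.88 pos [0.3787 0.1497 0.1935] yaw [-9.0850e+01  7.0000e-02  1.3055e+02] F [ 1.6 -0.1 -0.1] w 0.088 q [ 0.87 -0.09 -0.6   0.   -1.04 -0.17]
dp [127.1  14.4 -75.9] rv [  0.8 -19.1  -0.2] rows 3.1 per row(5) [ 25.4   2.9 -15.2] [ 0.17 -3.81 -0.04]
```

Emit:
move_arm(deltas=[{"dp":[32,3,-16],"rotation":[0.4,-4.5,0]},{"dp":[30,3,-19],"rotation":[0.2,-4.5,0]},{"dp":[28,3,-21],"rotation":[0,-4.5,0]},{"dp":[20,2,-17],"rotation":[0,-3.5,0]},{"dp":[4,0,-3],"rotation":[0,-1,0]}])

```text
t: 22.3
eef_pos: [0.3417, 0.2951, 0.1859]
ee_rot: [-1.582, 0.004, 2.619]
force: [-0.1, 0.4, 0.3]
width: 0.0877
```

```bash
python3 go.py .354 .2957 .12 149.6;python3 wr.py w9
```

```text
t 22.3 pos [0.3417 0.2951 0.1859] yaw [-90.63   0.21 150.05] F [-0.1  0.4  0.3] w 0.0877 q [ 1.16  0.01 -0.53  0.01 -1.02 -0.11]
dp [-10.1  66.1  -6. ] rv [ 0.6  0.5 -0.2] rows 1.6 per row(5) [-2.  13.2 -1.2] [ 0.13  0.09 -0.04]
```

View pics/w9.png

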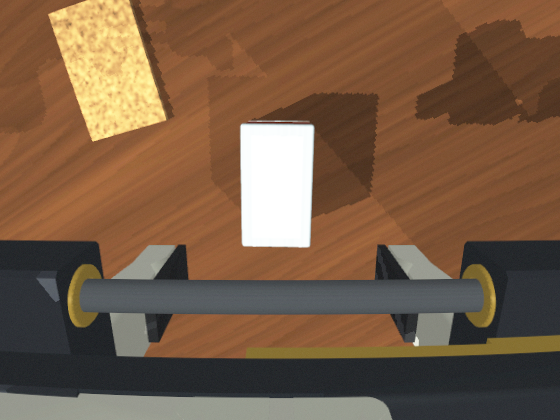

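The oblong lid is upright in the view at (241–313, 123–247), and its mat is at upper left, (50–165, 0–140).

```bash
python3 - <<'E'
from h import *
f=load("w9.npz"); im=f["pixels"]; hsv=cv2.cvtColor(im,cv2.COLOR_RGB2HSV).astype(int)
def go(m,u,v,z):
    m=cv2.morphologyEx(m.astype(np.uint8),cv2.MORPH_CLOSE,np.ones((3,3)))
    n,l,st,c=cv2.connectedComponentsWithStats(m); m=(l==l[v,u]).astype(np.uint8)
    cs,_=cv2.findContours(m,0,1); q=max(cs,key=cv2.contourArea)[:,0]
    P=plane(f,q[:,0],q[:,1],z)[:,:2]*1000
    print(cv2.minAreaRect(P.astype(np.float32)),st[l[v,u]])
go((hsv[...,1]<70)&(hsv[...,2]>150),278,185,.067)
go((hsv[...,2]>175)&(hsv[...,0]>14)&(hsv[...,0]<32)&(hsv[...,1]<190),110,70,.006)
E
```

```text
((353.86444091796875, 294.9434509277344), (54.89533996582031, 98.38119506835938), 59.29081726074219) [ 240  121   74  127 8970]
((511.28582763671875, 378.2602233886719), (74.99156188964844, 117.08655548095703), 74.76458740234375) [   48     0   118   142 10735]
```

Emit:
move_arm(deltas=[{"dp":[-8,20,-5],"rotation":[0.5,0.5,0]},{"dp":[-2,25,0],"rotation":[0,0,0]},{"dp":[0,25,0],"rotation":[0.2,0,0]},{"dp":[0,15,0],"rotation":[0,0,0]},{"dp":[0,0,0],"rotation":[0,0,0]}])

```text
t: 22.77
eef_pos: [0.3546, 0.2954, 0.1014]
ee_rot: [-1.575, 0.003, 2.609]
force: [0.0, -1.2, 0.7]
width: 0.0875
```

```bash
python3 go.py .3537 .2955 .022 149.4
```

```text
t 22.77 pos [0.3546 0.2954 0.1014] yaw [-90.26   0.2  149.51] F [ 0.  -1.2  0.7] w 0.0875 q [ 1.13  0.13 -0.62  0.01 -0.81 -0.09]
dp [ 1.2 79.4  0.7] rv [ 0.3  0.1 -0.2] rows 1.9 per row(5) [ 0.2 15.9  0.1] [ 0.05  0.02 -0.04]
```

Emit:
move_arm(deltas=[{"dp":[1,15,0.5],"rotation":[0.3,0,-0.2]},{"dp":[0,22,0],"rotation":[0,0,0]},{"dp":[0,22,0],"rotation":[0.2,0,0]},{"dp":[0,14,0],"rotation":[0,0,0]},{"dp":[0,0,0],"rotation":[0,0,0]}])

```text
t: 23.18
eef_pos: [0.3564, 0.2957, 0.0312]
ee_rot: [-1.572, 0.001, 2.605]
force: [-0.4, -0.2, 0.9]
width: 0.088
```

```bash
python3 go.py .3537 .2955 .022 149.4
```

```text
t 23.18 pos [0.3564 0.2957 0.0312] yaw [-9.0090e+01  3.0000e-02  1.4928e+02] F [-0.4 -0.2  0.9] w 0.088 q [ 1.12  0.24 -0.69  0.   -0.63 -0.09]
dp [2.3 9.2 1.6] rv [ 0.1 -0.1 -0. ] rows 0.2 per row(5) [0.5 1.8 0.3] [ 0.02 -0.02 -0.01]
```

Emit:
move_arm(deltas=[{"dp":[2.3,7,1.6],"rotation":[0.1,0,0]},{"dp":[0,3,0.5],"rotation":[0,0,0]},{"dp":[0,0.5,0.3],"rotation":[0,0,0]}])

```text
t: 23.43
eef_pos: [0.3543, 0.2956, 0.0229]
ee_rot: [-1.573, 0.001, 2.604]
force: [0.2, -0.3, 0.5]
width: 0.0877
```

Emit:
move_arm(deltas=[{"dp":[0,0.3,0.2],"rotation":[0,0,0]},{"dp":[0,0.3,0.2],"rotation":[0,0,0]},{"dp":[0,0.3,0.2],"rotation":[0,0,0]},{"dp":[0,0.3,0],"rotation":[0,0,0]},{"dp":[0,0,0],"rotation":[0,0,0]}], jaw=150)

```text
t: 23.85
eef_pos: [0.3549, 0.2967, 0.0245]
ee_rot: [-1.579, 0.001, 2.605]
force: [-0.1, 0.2, -0.3]
width: 0.0595
```

Emit:
move_arm(deltas=[{"dp":[0,0,0],"rotation":[0,0,0]},{"dp":[0,0,0],"rotation":[0,0,0]},{"dp":[0,0,0],"rotation":[0,0,0]},{"dp":[0,0,0],"rotation":[0,0,0]}])

```text
t: 24.18
eef_pos: [0.3545, 0.2962, 0.0246]
ee_rot: [-1.578, 0.001, 2.605]
force: [0.6, 0.9, 0.6]
width: 0.0541
```

```bash
python3 go.py .3537 .2955 .022 149.4
```

```text
t 24.18 pos [0.3545 0.2962 0.0246] yaw [-9.0390e+01  4.0000e-02  1.4924e+02] F [0.6 0.9 0.6] w 0.0541 q [ 1.13  0.25 -0.7   0.   -0.61 -0.09]
dp [0.4 2.5 1. ] rv [ 0.4 -0.2 -0. ] rows 0.1 per row(5) [0.1 0.5 0.2] [ 0.08 -0.03 -0.01]
```

Emit:
move_arm(deltas=[{"dp":[0,-6,0],"rotation":[0,0,0]},{"dp":[0,-20,0],"rotation":[0,0,0]},{"dp":[0,-30,0],"rotation":[0,0,0]},{"dp":[0,-25,0],"rotation":[0,0,0]},{"dp":[0,-5,0],"rotation":[0,0,0]}])

```text
t: 24.6
eef_pos: [0.352, 0.292, 0.1109]
ee_rot: [-1.566, 0.0, 2.603]
force: [-0.0, 1.0, -3.8]
width: 0.0538
```

```bash
python3 go.py .5122 .3785 .11 164.5
```

```text
t 24.6 pos [0.352  0.292  0.1109] yaw [-8.9720e+01  3.0000e-02  1.4916e+02] F [-0.   1.  -3.8] w 0.0538 q [ 1.13  0.12 -0.61  0.   -0.85 -0.09]
dp [ -93.2    0.2 -156.4] rv [ -0.3 -15.3   0. ] rows 3.8 per row(5) [-18.6   0.  -31.3] [-0.06 -3.07  0.  ]
```

Emit:
move_arm(deltas=[{"dp":[-8,0,-13],"rotation":[0,-2,0]},{"dp":[-16,0,-25],"rotation":[0,-2.5,0]},{"dp":[-19,0,-26],"rotation":[0,-2.5,0]},{"dp":[-20,0,-25],"rotation":[0,-2.5,0]},{"dp":[-21,0,-24],"rotation":[0,-2.5,0]}])

```text
t: 25.02
eef_pos: [0.4749, 0.3562, 0.1119]
ee_rot: [-1.568, -0.005, 2.821]
force: [-0.2, 1.1, -4.1]
width: 0.0539
```

```bash
python3 go.py .5122 .3785 .11 164.5
```

```text
t 25.02 pos [0.4749 0.3562 0.1119] yaw [-89.86  -0.26 161.66] F [-0.2  1.1 -4.1] w 0.0539 q [ 0.97  0.33 -0.32 -0.   -0.93  0.28]
dp [-28.4   1.7 -32.9] rv [-0.1 -2.8  0.3] rows 0.8 per row(5) [-5.7  0.3 -6.6] [-0.03 -0.57  0.05]
```

Emit:
move_arm(deltas=[{"dp":[-17,0,-20],"rotation":[0,-1.5,0.2]},{"dp":[-8,0,-9],"rotation":[0,-1,0]},{"dp":[-3,0,-3],"rotation":[0,0,0]},{"dp":[0,0,0],"rotation":[0,0,0]}])

```text
t: 25.35
eef_pos: [0.5167, 0.3798, 0.1056]
ee_rot: [-1.564, -0.003, 2.867]
force: [0.2, 0.3, -4.5]
width: 0.0539
```

```bash
python3 go.py .5122 .3785 .0306 164.5; python3 wr.py w10
```

```text
t 25.35 pos [0.5167 0.3798 0.1056] yaw [-89.59  -0.2  164.25] F [ 0.2  0.3 -4.5] w 0.0539 q [ 0.94  0.4  -0.21 -0.   -0.96  0.36]
dp [ 3.7 75.   1.9] rv [-0.4 -0.3  0.2] rows 1.8 per row(5) [ 0.7 15.   0.4] [-0.08 -0.05  0.04]
```

View pics/w10.png

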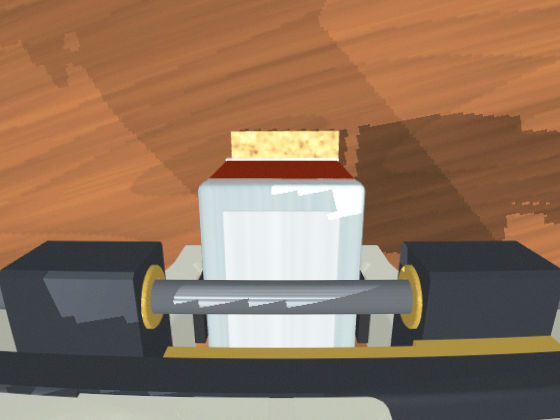

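The oblong mat's far end shows squarely behind the jar at (232–339, 131–158), with its edge level. Lowering.

Emit:
move_arm(deltas=[{"dp":[3,15,2],"rotation":[-0.3,-0.2,0.2]},{"dp":[0,20,0],"rotation":[0,0,0]},{"dp":[0,20,0],"rotation":[0,0,0]},{"dp":[0,10,0],"rotation":[0,0,0]},{"dp":[0,0,0],"rotation":[0,0,0]}])

```text
t: 25.82
eef_pos: [0.5074, 0.3753, 0.0387]
ee_rot: [-1.568, -0.002, 2.868]
force: [-0.6, -0.6, -4.3]
width: 0.0537
```

```bash
python3 go.py .5122 .3785 .0306 164.5
```

```text
t 25.82 pos [0.5074 0.3753 0.0387] yaw [-8.9820e+01 -1.2000e-01  1.6433e+02] F [-0.6 -0.6 -4.3] w 0.0537 q [ 0.95  0.46 -0.3  -0.   -0.81  0.35]
dp [-3.7  8.1 -4.4] rv [-0.2 -0.2  0.1] rows 0.2 per row(5) [-0.7  1.6 -0.9] [-0.04 -0.03  0.02]
```

Emit:
move_arm(deltas=[{"dp":[-3.5,3,-4],"rotation":[-0.2,-0.2,0]},{"dp":[0,2.5,0],"rotation":[0,0,0]},{"dp":[0,0,0],"rotation":[0,0,0]}])

```text
t: 26.07
eef_pos: [0.5115, 0.3784, 0.0345]
ee_rot: [-1.572, -0.002, 2.873]
force: [-0.3, 0.0, -4.1]
width: 0.054
```

```bash
python3 go.py .5122 .3785 .0306 164.5
```

```text
t 26.07 pos [0.5115 0.3784 0.0345] yaw [-9.0060e+01 -1.0000e-01  1.6459e+02] F [-0.3  0.  -4.1] w 0.054 q [ 0.94  0.47 -0.3  -0.   -0.8   0.36]
dp [-0.6  3.9 -0.2] rv [0.1 0.1 0.1] rows 0.1 per row(5) [-0.1  0.8 -0. ] [0.01 0.02 0.02]
```

Emit:
move_arm(deltas=[{"dp":[-0.5,2.5,0],"rotation":[0,0,0]},{"dp":[0,1.5,0.2],"rotation":[0,0,0]}])

```text
t: 26.23
eef_pos: [0.5129, 0.3792, 0.0322]
ee_rot: [-1.575, -0.0, 2.873]
force: [-0.1, 0.3, -3.8]
width: 0.0538
```

```bash
python3 go.py .5122 .3785 .0306 164.5
```

```text
t 26.23 pos [0.5129 0.3792 0.0322] yaw [-9.022e+01 -2.000e-02  1.646e+02] F [-0.1  0.3 -3.8] w 0.0538 q [ 0.94  0.48 -0.3  -0.   -0.8   0.36]
dp [0.5 1.6 0.9] rv [0.2 0.1 0. ] rows 0.0 per row(5) [0.1 0.3 0.2] [0.04 0.02 0.  ]
```

Emit:
move_arm(deltas=[{"dp":[0.3,1.3,0.9],"rotation":[0,0,0]},{"dp":[0,0.9,0.3],"rotation":[0,0,0]}])

```text
t: 26.4
eef_pos: [0.5127, 0.3785, 0.0307]
ee_rot: [-1.576, 0.0, 2.873]
force: [0.6, 0.4, -3.8]
width: 0.0539
```

Emit:
move_arm(deltas=[{"dp":[0,1,0.2],"rotation":[0,0,0]},{"dp":[0,0.7,0.2],"rotation":[0,0,0]}])

```text
t: 26.57
eef_pos: [0.5128, 0.3785, 0.0306]
ee_rot: [-1.577, 0.001, 2.873]
force: [-2.3, -0.7, 1.0]
width: 0.0541
```

In light contact. Releasing and rising.

Emit:
move_arm(deltas=[{"dp":[0,0.6,0.3],"rotation":[0,0,0]},{"dp":[0,0.3,0.3],"rotation":[0,0,0]},{"dp":[0,0,0.3],"rotation":[0,0,0]},{"dp":[0,0,0.3],"rotation":[0,0,0]},{"dp":[0,0,0],"rotation":[0,0,0]}], jaw=0)

```text
t: 26.98
eef_pos: [0.5143, 0.3789, 0.0317]
ee_rot: [-1.582, 0.004, 2.874]
force: [-0.1, -0.5, -0.2]
width: 0.0819
```

Emit:
move_arm(deltas=[{"dp":[0,-6,0],"rotation":[0.3,0,0]},{"dp":[0,-25,0],"rotation":[0,0,0]},{"dp":[0,-38,0],"rotation":[0,0,0]},{"dp":[0,-38,0],"rotation":[0,0,0]},{"dp":[0,-35,0],"rotation":[0,0,0]}])

```text
t: 27.4
eef_pos: [0.5103, 0.374, 0.1702]
ee_rot: [-1.559, -0.004, 2.873]
force: [1.0, 0.7, -0.0]
width: 0.0878
```

```bash
python3 go.py .3 .55 .22 154; python3 wr.py w11
```

```text
t 27.4 pos [0.5103 0.374  0.1702] yaw [-89.3   -0.21 164.58] F [ 1.   0.7 -0. ] w 0.0878 q [ 0.94  0.34 -0.15  0.   -1.09  0.36]
dp [ 249.7  -50.2 -113.2] rv [-0.7 10.6  0.1] rows 6.1 per row(5) [ 49.9 -10.  -22.6] [-0.14  2.12  0.03]
```

View pics/w11.png

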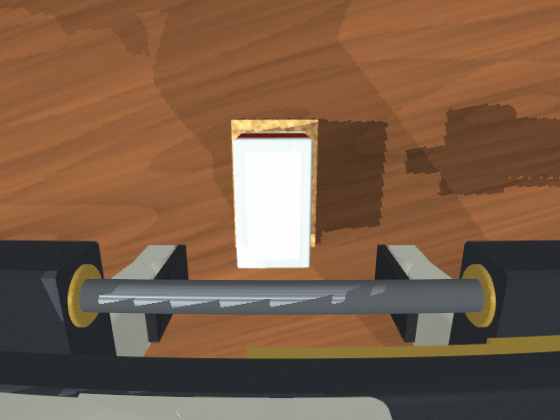

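The oblong jar stands square on its mat at (232–318, 120–268). I'll move the arm back to its start area and check everything from above.

Emit:
move_arm(deltas=[{"dp":[30,-5,-14],"rotation":[-0.3,1,0]},{"dp":[36,-5,-16],"rotation":[0,1,0]},{"dp":[36,-5,-16],"rotation":[0,1,0]},{"dp":[36,-5,-16],"rotation":[0,1,0]},{"dp":[36,-5,-16],"rotation":[0,1,0]}])

```text
t: 27.87
eef_pos: [0.3732, 0.5042, 0.2123]
ee_rot: [-1.584, 0.006, 2.772]
force: [1.3, 0.8, -0.5]
width: 0.0877
```

Emit:
move_arm(deltas=[{"dp":[36,-5,-16],"rotation":[0,1,0]},{"dp":[36,-5,-16],"rotation":[0,1,0]},{"dp":[20,0,-8],"rotation":[0,1,0]},{"dp":[0,0,0],"rotation":[0,0,0]}])

```text
t: 28.2
eef_pos: [0.2941, 0.5837, 0.2264]
ee_rot: [-1.59, 0.005, 2.721]
force: [0.5, -0.5, -0.2]
width: 0.0872
```

```bash
cat > fin.py <<'E'
import sys
from meas import *
from station import arm
k=sys.argv[1]
print(arm.get_state()["t"],arm.get_state()["eef_pos"])
for n,its in(("top",[("big","white",382,256,.104),("small","white",282,158,.080),("sq","white",410,199,.086),("long","white",146,206,.073),("mug","white",349,160,.08)]),("scene",[("big","white",196,146,.104),("small","white",278,239,.080),("long","white",424,212,.073),("mug","white",205,238,.08)])):
    f=arm.grab_frame(n); cv2.imwrite(f"pics/{n}{k}.png",f["pixels"][:,:,::-1]); np.savez(f"{n}{k}.npz",**f); M=masks(f["pixels"])
    for nm,c,u,v,z in its:
        d=describe(f,comp(M[c],u,v),z); print(n,nm,d["c"],d["rect"])
f=load("top0.npz"); d=describe(f,comp(masks(f["pixels"])["white"],349,160),.08); print("mug0",d["c"],d["rect"])
E
python3 fin.py F
```

```text
28.2 [0.2940781  0.58365486 0.22642331]
top big [ 0.3562 -0.2851] [ 356.4 -284.7   64.9   64.2   89.1]
top small [ 0.6383 -0.0194] [638.4 -19.9  44.6  48.   89.3]
top sq [ 0.5174 -0.3779] [ 517.7 -378.6   56.3   58.5   54.6]
top long [0.5125 0.3802] [512.4 380.3  54.2  98.3  74.6]
top mug [ 0.6288 -0.2022] [ 635.1 -200.7   92.1   86.4   39.5]
scene big [ 0.3567 -0.2849] [ 355.7 -286.1   64.5   61.2   11.1]
scene small [ 0.6378 -0.0197] [637.6 -20.3  45.8  42.7   4.4]
scene long [0.5136 0.3788] [512.  379.   52.2  95.3  74.5]
scene mug [ 0.6495 -0.1986] [ 648.6 -198.1  119.2   72.3   41. ]
mug0 [ 0.6288 -0.2022] [ 635.1 -200.7   92.1   86.4   39.5]
```

View pics/topF.png

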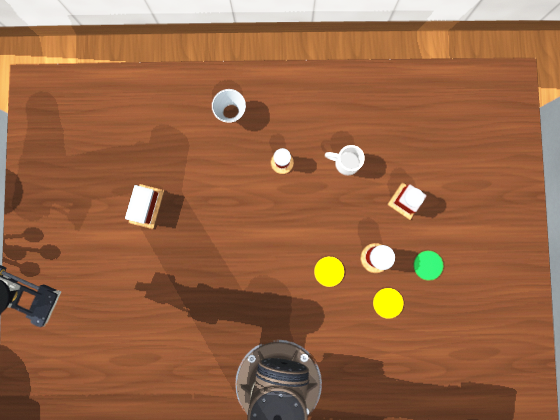

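Same-camera offsets from the mat centres:

| Jar | Offset | Angle error |
|---|---|---|
| Big round | 3 mm | – |
| Small round | 2 mm | – |
| Square | up to 2 mm | 0.5° |
| Oblong | 1 mm | 0.2° |

Mug and funnel haven't moved. There is plenty of time, so I'll re-centre the big jar.

Emit:
move_arm(deltas=[{"dp":[-30,0,26],"rotation":[0.5,3,0]},{"dp":[-30,0,27],"rotation":[0.5,3,0]},{"dp":[-29,0,28],"rotation":[0,3,0]},{"dp":[-28,0,29],"rotation":[0,3,0]},{"dp":[-28,0,29],"rotation":[0,3,0]}])

```text
t: 28.72
eef_pos: [0.3539, 0.3866, 0.2235]
ee_rot: [-1.569, 0.008, 2.454]
force: [0.8, 0.3, 0.7]
width: 0.0874
```

Emit:
move_arm(deltas=[{"dp":[-40,0,8],"rotation":[0,4,0]},{"dp":[-39,0,11],"rotation":[0,4,0]},{"dp":[-38,0,15],"rotation":[0,4,0]},{"dp":[-36,0,18],"rotation":[0,4,0]},{"dp":[-36,0,18],"rotation":[0,4,0]}])

```text
t: 29.13
eef_pos: [0.4274, 0.1955, 0.2262]
ee_rot: [-1.574, 0.008, 2.085]
force: [1.5, -0.2, -0.5]
width: 0.0876
```

```bash
python3 go.py .44 -.05 .2 90;python3 go.py .355 -.2852 .2 90
```

```text
t 29.13 pos [0.4274 0.1955 0.2262] yaw [-90.16   0.45 119.44] F [ 1.5 -0.2 -0.5] w 0.0876 q [ 0.86  0.01 -0.43  0.01 -1.13 -0.35]
dp [-219.7   27.6  109.8] rv [ 0.3 29.4 -0.4] rows 5.4 per row(5) [-43.9   5.5  22. ] [ 0.05  5.89 -0.08]
t 29.13 pos [0.4274 0.1955 0.2262] yaw [-90.16   0.45 119.44] F [ 1.5 -0.2 -0.5] w 0.0876 q [ 0.86  0.01 -0.43  0.01 -1.13 -0.35]
dp [-382.8   28.4  299.4] rv [ 0.3 29.4 -0.4] rows 9.3 per row(5) [-76.6   5.7  59.9] [ 0.05  5.89 -0.08]
```

Emit:
move_arm(deltas=[{"dp":[-36,3,18],"rotation":[0,4,-0.3]},{"dp":[-37,3,15],"rotation":[0,4,0]},{"dp":[-38,3,13],"rotation":[0,4,0]},{"dp":[-39,3,10],"rotation":[0,4,0]},{"dp":[-39,3,8],"rotation":[0,4,0]}])

```text
t: 29.55
eef_pos: [0.4333, -0.0122, 0.2137]
ee_rot: [-1.579, 0.001, 1.712]
force: [0.8, 0.1, -0.5]
width: 0.0875
```

```bash
python3 go.py .355 -.2852 .2 90
```

```text
t 29.55 pos [ 0.4333 -0.0122  0.2137] yaw [-9.049e+01  3.000e-02  9.809e+01] F [ 0.8  0.1 -0.5] w 0.0875 q [ 0.43 -0.05 -0.52  0.   -1.1  -0.29]
dp [-259.3   12.8  116.1] rv [0.5 8.1 0. ] rows 6.3 per row(5) [-51.9   2.6  23.2] [0.1  1.62 0.  ]
```

Emit:
move_arm(deltas=[{"dp":[-36,2,14],"rotation":[0.3,2,0]},{"dp":[-37,2,13],"rotation":[0,2,0]},{"dp":[-37,2,12],"rotation":[0,2,0]},{"dp":[-37,2,11],"rotation":[0,2,0]},{"dp":[-37,2,11],"rotation":[0,0,0]}])

```text
t: 29.97
eef_pos: [0.3781, -0.2126, 0.2047]
ee_rot: [-1.578, 0.001, 1.554]
force: [1.5, 0.3, 0.2]
width: 0.0878
```

```bash
python3 go.py .355 -.2852 .2 90
```

```text
t 29.97 pos [ 0.3781 -0.2126  0.2047] yaw [-9.041e+01  5.000e-02  8.906e+01] F [1.5 0.3 0.2] w 0.0878 q [-0.05 -0.04 -0.53  0.   -1.08  0.04]
dp [-73.    4.6  21.9] rv [ 0.4 -0.9 -0. ] rows 1.8 per row(5) [-14.6   0.9   4.4] [ 0.08 -0.19 -0.01]
```

Emit:
move_arm(deltas=[{"dp":[-30,2,9],"rotation":[0.3,-0.5,0]},{"dp":[-22,2,7],"rotation":[0,-0.4,0]},{"dp":[-11,0,4],"rotation":[0,0,0]},{"dp":[-2,0,0],"rotation":[0,0,0]},{"dp":[0,0,0],"rotation":[0,0,0]}])

```text
t: 30.38
eef_pos: [0.3466, -0.29, 0.2006]
ee_rot: [-1.572, 0.002, 1.555]
force: [-0.8, 0.1, 0.7]
width: 0.0874
```

```bash
python3 go.py .355 -.2852 .12 90;python3 wr.py w12; python3 - <<'E'
from h import *
f=load("w12.npz"); im=f["pixels"]; hsv=cv2.cvtColor(im,cv2.COLOR_RGB2HSV).astype(int)
T=f["cam_to_world"]; c=np.linalg.inv(T)@np.array([.355,-.285,.104,1]); u,v=int(281+371*c[0]/c[2]),int(205+371*c[1]/c[2]); print(u,v)
m=((hsv[...,1]<60)&(hsv[...,2]>150)).astype(np.uint8)
n,l,st,cc=cv2.connectedComponentsWithStats(m); m=(l==l[v,u]).astype(np.uint8); print(st[l[v,u]])
cs,_=cv2.findContours(m,0,1); q=max(cs,key=cv2.contourArea)[:,0]
print(cv2.minEnclosingCircle((plane(f,q[:,0],q[:,1],.104)[:,:2]*1000).astype(np.float32)))
E
```

```text
t 30.38 pos [ 0.3466 -0.29    0.2006] yaw [-90.04   0.1   89.08] F [-0.8  0.1  0.7] w 0.0874 q [-0.26  0.   -0.5   0.   -1.07  0.24]
dp [ 5.1 80.6 -8.3] rv [ 0.  -0.9 -0.1] rows 2.0 per row(5) [ 1.  16.1 -1.7] [ 0.01 -0.18 -0.02]
270 213
[ 226  168   90   86 5987]
((354.8309020996094, -286.2287902832031), 32.1025390625)
```

View pics/w12.png

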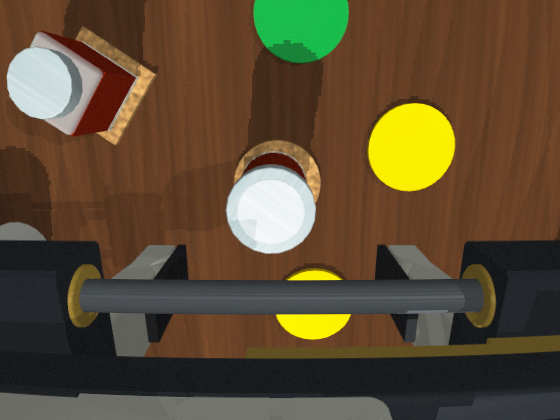

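The lid is at (270,210), with the mat's arc visible behind it at (234–321, 140–200). I'll fit the mat's circle in this view to get the offset directly.

```bash
python3 - <<'E'
from h import *
from scipy.optimize import least_squares
f=load("w12.npz"); im=f["pixels"]; hsv=cv2.cvtColor(im,cv2.COLOR_RGB2HSV).astype(int)
m=((hsv[...,2]>150)&(hsv[...,0]>11)&(hsv[...,0]<29)&(hsv[...,1]<175)).astype(np.uint8)
m=cv2.morphologyEx(m,cv2.MORPH_CLOSE,np.ones((3,3)))
pts=[]
for u in range(246,312):
    r=np.nonzero(m[130:215,u])[0]
    if len(r): pts.append((u,130+r.min()-.5))
for v in range(155,190):
    r=np.nonzero(m[v,225:330])[0]
    if len(r): pts+= [(225+r.min()-.5,v),(225+r.max()+.5,v)]
pts=np.array(pts); P=plane(f,pts[:,0],pts[:,1],.006)[:,:2]*1000
fit=least_squares(lambda c:np.hypot(P[:,0]-c[0],P[:,1]-c[1])-42,[353,-285],loss="soft_l1")
print(fit.x,np.abs(fit.fun).mean(),np.percentile(fit.fun,[5,50,95]))
fit=least_squares(lambda c:np.hypot(P[:,0]-c[0],P[:,1]-c[1])-c[2],[353,-285,42],loss="soft_l1");print(fit.x)
E
```

```text
[ 351.97242724 -284.13260353] 1.6398485300766503 [-9.68423821  0.03600001  1.01637439]
[ 351.9383274  -284.4786394    41.74476942]
```

The wrist view has the jar 2.9 mm too far in x, agreeing with the other cameras, and about 1 mm off in y. I'll re-grip, lift slightly and shift it.

Emit:
move_arm(deltas=[{"dp":[4,15,-8],"rotation":[0,-0.9,0]},{"dp":[0,25,0],"rotation":[0,0,0]},{"dp":[0,25,0],"rotation":[0.3,0,0]},{"dp":[0,10,0],"rotation":[0,0,0]},{"dp":[0,0,0],"rotation":[0,0,0]}])

```text
t: 30.85
eef_pos: [0.357, -0.284, 0.1258]
ee_rot: [-1.573, 0.004, 1.574]
force: [-0.4, -1.0, -0.0]
width: 0.0874
```

```bash
python3 go.py .3549 -.2858 .05 90
```

```text
t 30.85 pos [ 0.357  -0.284   0.1258] yaw [-90.14   0.23  90.17] F [-0.4 -1.  -0. ] w 0.0874 q [-0.24  0.09 -0.6   0.   -0.88  0.24]
dp [-1.5 75.8  2.3] rv [ 0.1  0.2 -0.2] rows 1.8 per row(5) [-0.3 15.2  0.5] [ 0.03  0.03 -0.05]
```

Emit:
move_arm(deltas=[{"dp":[-1.5,18,2.5],"rotation":[0.2,0.2,-0.2]},{"dp":[-0.5,20,1],"rotation":[0,0,0]},{"dp":[0,20,1],"rotation":[0.2,0,0]},{"dp":[-0.5,10,1],"rotation":[0,0,0]},{"dp":[0,0,0],"rotation":[0,0,0]}])

```text
t: 31.27
eef_pos: [0.3554, -0.2847, 0.0596]
ee_rot: [-1.572, 0.003, 1.577]
force: [-0.5, 0.3, -0.6]
width: 0.0881
```

```bash
python3 go.py .3549 -.2858 .05 90
```

```text
t 31.27 pos [ 0.3554 -0.2847  0.0596] yaw [-90.06   0.16  90.34] F [-0.5  0.3 -0.6] w 0.0881 q [-0.24  0.19 -0.68  0.   -0.7   0.24]
dp [-1.1  9.6  0.5] rv [ 0.1  0.3 -0.2] rows 0.2 per row(5) [-0.2  1.9  0.1] [ 0.01  0.07 -0.03]
```

Emit:
move_arm(deltas=[{"dp":[-1,7,0.5],"rotation":[0,0.2,-0.1]},{"dp":[0,3,0.5],"rotation":[0.2,0,0]},{"dp":[0,0.5,0.3],"rotation":[0,0,0]}])

```text
t: 31.52
eef_pos: [0.3563, -0.2854, 0.0508]
ee_rot: [-1.571, 0.002, 1.575]
force: [0.1, -0.7, -0.6]
width: 0.0875
```

Emit:
move_arm(deltas=[{"dp":[0,0.3,0.3],"rotation":[0,0,0]},{"dp":[0,0.3,0.3],"rotation":[0,0,0]},{"dp":[0,0.3,0.2],"rotation":[0,0,0]},{"dp":[0,0.3,0],"rotation":[0,0,0]},{"dp":[0,0,0],"rotation":[0,0,0]}], jaw=120)

```text
t: 31.93
eef_pos: [0.3562, -0.2856, 0.0515]
ee_rot: [-1.574, 0.003, 1.576]
force: [-0.5, -0.2, -3.0]
width: 0.0635
```

Emit:
move_arm(deltas=[{"dp":[0,0,0],"rotation":[0,0,0]},{"dp":[0,0,0],"rotation":[0,0,0]},{"dp":[0,0,0],"rotation":[0,0,0]}])

```text
t: 32.18
eef_pos: [0.3562, -0.2856, 0.0515]
ee_rot: [-1.574, 0.003, 1.575]
force: [0.7, 0.5, -1.7]
width: 0.0637
```

```bash
python3 go.py .3549 -.2858 .05 90
```

```text
t 32.18 pos [ 0.3562 -0.2856  0.0515] yaw [-90.18   0.17  90.25] F [ 0.7  0.5 -1.7] w 0.0637 q [-0.24  0.2  -0.69  0.   -0.68  0.24]
dp [-0.2  1.5  1.3] rv [ 0.2  0.3 -0.2] rows 0.0 per row(5) [-0.   0.3  0.3] [ 0.04  0.05 -0.03]
```

Emit:
move_arm(deltas=[{"dp":[0,-6,0],"rotation":[0,0,0]},{"dp":[0.5,0,2.5],"rotation":[0,0,0]},{"dp":[0,0,0],"rotation":[0,0,0]}])

```text
t: 32.43
eef_pos: [0.3528, -0.2847, 0.0574]
ee_rot: [-1.572, 0.002, 1.575]
force: [-0.3, 1.1, -3.7]
width: 0.0637
```

```bash
python3 go.py .3533 -.285 .0515 90
```

```text
t 32.43 pos [ 0.3528 -0.2847  0.0574] yaw [-90.1    0.12  90.22] F [-0.3  1.1 -3.7] w 0.0637 q [-0.24  0.19 -0.69  0.   -0.7   0.24]
dp [-0.3  5.9 -0.5] rv [ 0.1  0.2 -0.1] rows 0.1 per row(5) [-0.1  1.2 -0.1] [ 0.02  0.04 -0.02]
```

Emit:
move_arm(deltas=[{"dp":[-0.2,3,0],"rotation":[0,0,0]},{"dp":[0,2,0],"rotation":[0,0,0]},{"dp":[0,0.5,0],"rotation":[0,0,0]}])

```text
t: 32.68
eef_pos: [0.3527, -0.2849, 0.0517]
ee_rot: [-1.573, 0.002, 1.575]
force: [0.6, 0.4, -3.5]
width: 0.064
```

```bash
python3 go.py .3533 -.285 .0515 90
```

```text
t 32.68 pos [ 0.3527 -0.2849  0.0517] yaw [-90.14   0.12  90.21] F [ 0.6  0.4 -3.5] w 0.064 q [-0.24  0.19 -0.69  0.   -0.68  0.24]
dp [-0.1  0.2 -0.6] rv [ 0.1  0.2 -0.1] rows 0.0 per row(5) [-0.   0.  -0.1] [ 0.03  0.04 -0.02]
```

Emit:
move_arm(deltas=[{"dp":[0,0.8,0],"rotation":[0,0,0]},{"dp":[0,0.6,0],"rotation":[0,0,0]}])

```text
t: 32.85
eef_pos: [0.3527, -0.2849, 0.0514]
ee_rot: [-1.573, 0.002, 1.575]
force: [-4.8, 5.5, 12.6]
width: 0.0636
```

Emit:
move_arm(deltas=[{"dp":[0,0.2,0.1],"rotation":[0,0,0]},{"dp":[0,0.2,0.2],"rotation":[0,0,0]},{"dp":[0,0,0.2],"rotation":[0,0,0]},{"dp":[0,0,0.2],"rotation":[0,0,0]},{"dp":[0,0,0],"rotation":[0,0,0]}], jaw=0)

```text
t: 33.27
eef_pos: [0.3535, -0.2856, 0.0519]
ee_rot: [-1.575, 0.004, 1.576]
force: [-0.3, -0.1, -0.7]
width: 0.0866
```

Emit:
move_arm(deltas=[{"dp":[0,-8,0],"rotation":[0.2,0,0]},{"dp":[0,-25,-1],"rotation":[0,0,0]},{"dp":[0,-38,0],"rotation":[0,0,0]},{"dp":[0,-38,0],"rotation":[0,0,0]},{"dp":[0,-38,0],"rotation":[0,0,0]}])

```text
t: 33.68
eef_pos: [0.3489, -0.2832, 0.1957]
ee_rot: [-1.553, -0.002, 1.575]
force: [-0.0, -0.8, -0.5]
width: 0.0874
```

Emit:
move_arm(deltas=[{"dp":[34,0,-10],"rotation":[0,0,0]},{"dp":[36,0,-12],"rotation":[0,0,0]},{"dp":[36,0,-12],"rotation":[0,0,0]},{"dp":[36,0,-12],"rotation":[0,0,0]},{"dp":[36,0,-12],"rotation":[0,0,0]}])

```text
t: 34.1
eef_pos: [0.4115, -0.1066, 0.2061]
ee_rot: [-1.572, 0.002, 1.562]
force: [1.1, -0.7, 0.2]
width: 0.0875
```

Emit:
move_arm(deltas=[{"dp":[36,0,-8],"rotation":[0,0,0]},{"dp":[36,0,-5],"rotation":[0,0,0]},{"dp":[36,0,0],"rotation":[0,0,0]},{"dp":[30,0,0],"rotation":[0,0,0]},{"dp":[0,0,0],"rotation":[0,0,0]}])

```text
t: 34.52
eef_pos: [0.4278, 0.0433, 0.207]
ee_rot: [-1.576, 0.001, 1.566]
force: [0.0, 0.1, -0.5]
width: 0.0875
```

```bash
python3 fin.py G
```

```text
34.5167 [0.42780247 0.04331245 0.20698201]
top big [ 0.3539 -0.2849] [ 353.  -284.    60.3   63.2   43.5]
top small [ 0.6384 -0.0194] [638.4 -19.9  44.6  48.   89.3]
top sq [ 0.5173 -0.378 ] [ 517.7 -378.6   56.3   58.5   54.6]
top long [0.5122 0.3799] [512.4 379.9  55.   98.2  74.8]
top mug [ 0.6288 -0.2022] [ 635.1 -200.7   92.1   86.4   39.5]
scene big [ 0.3513 -0.2853] [ 351.9 -285.6   55.    58.3    3.3]
scene small [ 0.6378 -0.0197] [637.6 -20.3  45.8  42.7   4.4]
scene long [0.5136 0.3782] [512.2 378.4  53.3  96.2  74.5]
scene mug [ 0.6495 -0.1986] [ 648.6 -198.1  119.2   72.3   41. ]
mug0 [ 0.6288 -0.2022] [ 635.1 -200.7   92.1   86.4   39.5]
```

View pics/topG.png

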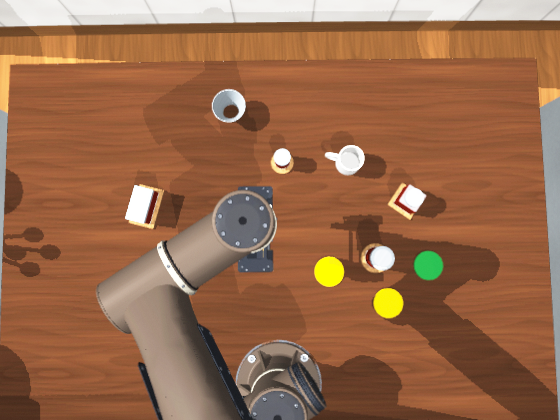

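View pics/sceneG.png

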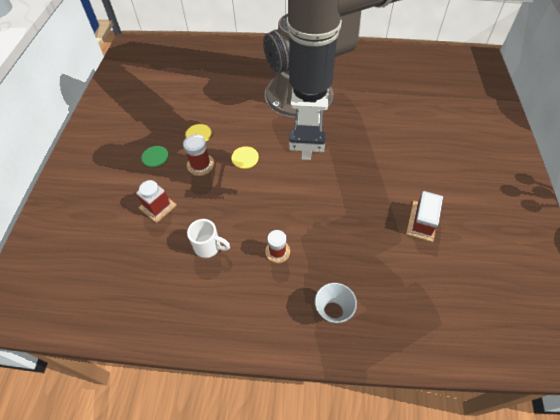

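Both views show all four jars upright on their own mats, and the big jar is now within about 1 mm. The mug and funnel are where they were, and the gripper is open and clear. Handing in.

```bash
python3 -c "
from station import arm
print(arm.job_done())"
```

```text
the job is handed in; nothing more can be done
None
```

All four jars are standing upright on their own cork mats, and I handed the job in at about 35 s of the 125 s allowed. I placed them in the order big round, small round, square, oblong. I then lifted the big round jar once more to correct a 3 mm offset.

| Jar | Offset from mat centre in the last check | Angle to mat |
|---|---|---|
| Big round | about 1 mm (top view); the scene view reads about 1–2 mm the other way, partly in shadow | – |
| Small round | about 2 mm in x | – |
| Square | up to about 2 mm in y; its narrow lid makes this reading less certain | about 0.5° |
| Oblong | about 1 mm | within 0.5° |

- **Margins:** All offsets are well inside the 10 mm margin.
- **Set-down forces:** The highest wrist force I read was about 25 N, when the big jar first touched its mat; the other jars touched at 6 N or less.
- **Bystanders:** The mug measures exactly where it started in the top view, and the funnel looks unmoved. The yellow and green discs were not touched.
- **Gripper:** It is open and clear of everything.

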